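# Dry the rinsed bathroom things: load the sliding tray, clamp it at the mark, set the dials

### The job

Dry the rinsed things that stand on the turntable caddy - whichever are there of the grey pumice stone, silver tweezers tin, blue nail brush and orange pill bottle: first lay them all on the floor of the white sliding tray while it is still clamped. Then unlock the red clamp lever fully, slide the tray until its red pointer lines up with the green mark on the scale, and relock the lever fully home. Last, turn the timer dial and the heat dial clockwise until the white pointer of each is at the coloured mark on its scale (timer: blue, heat: yellow), and leave the other bathroom things where they stand.

Things in the scene. Friction and masses are not known exactly. Their poses are not given: they have to be found in the camera images.
- pumice: grey glass pumice stone, block 82 (its x) x 42 (its y) x 30 mm high, about 80 g; origin at the centre of its underside, z up. It may be absent (None). Each thing to dry stands at the start on the round wooden turntable caddy at the robot's left front: a disc 268 mm across whose floor is 22 mm above the shelf, with a rim 6 mm high above that floor; the disc can turn stiffly
- tin: silver tweezers tin, closed, 88 (x) x 38 (y) x 24 mm high, about 70 g; origin at the centre of its underside. It may be absent
- brush: nail brush with a blue plastic back and cream bristle block below (rigid), 85 (x) x 38 (y) x 34 mm high: bristles to 18 mm height, back above; about 60 g; origin at the centre of its underside. It may be absent
- pill_bottle: orange plastic pill bottle with a white cap, closed and empty, 38 mm across (cap 40 mm), 64 mm high, about 30 g; origin at the centre of its underside, z along its axis to the cap. In the tray it may stand or lie. It may be absent
- rail: aluminium base plate of the slide, fixed on the shelf: 530 mm long (y), 145 mm wide, with a 300 mm long extension towards the robot, 12 mm thick, top at z = 12 mm. The tray slides along the plate's own y; its x points away from the robot, turned by up to 0.08 rad. A white scale strip with black ticks runs along the extension's edge nearest the robot
- tray_floor (a point): centre of the floor of the white drying tray on the carriage, 26 mm above the shelf; axes as the rail's. The floor is 140 (x) x 260 (y) mm inside, the walls 15 mm high and 5 mm thick
- post_top (a point): centre of the top of the carriage's black grip post in front of the tray (towards the robot): 16 x 16 mm square, sides along the rail's axes, 55 mm tall, top 76 mm above the shelf, 105 mm from the tray's centre. Pinch it from above to slide the carriage
- pointer (a point): end of the red pointer line on the carriage's bracket, in front of the grip post, next to the scale strip
- mark_line (a point): middle of the green mark (8 mm wide bar across the scale strip) at the end next to the carriage; the pointer is at the mark when both have the same place along the rail's y
- carriage (a joint): travel of the carriage along the rail's +y (to the robot's left), m, 0 to 0.16 between the stops; starts at 0 to 0.045, and the mark lies at larger values, before the far stop. Friction about 3 N when unclamped; clamped it holds against about 25 N
- clamp (a joint): angle of the red clamp lever on the carriage's right end, rad: 0 = fully home, locked, lever leaning 0.55 rad away from the robot (to the rail's +x); 1.1 = fully unlocked, leaning 0.55 rad towards the robot. Swings in the rail's x-z plane, stays where left; about 4 to 8 N at the tip moves it. It stops clamping above about 0.4; unlocked counts above 0.7, locked below 0.12
- clamp_pivot (a point): pivot of the clamp lever, 34 mm above the shelf, at the right end of the tray (its axis is the rail's y)
- clamp_tip (a point): tip of the clamp lever, 95 mm from the pivot, about 115 mm above the shelf at either end of its swing and 129 mm midway; its red grip is 18 mm thick over the last 35 mm
- timer_centre (a point): centre of the top of the timer dial, 88 mm above the shelf: a black bar grip 58 mm long, 14 mm wide and 24 mm high, lying along the pointer's direction, on a round skirt 68 mm across whose top is 64 mm above the shelf. It is the left (as the robot sees it, larger y) of two like dials, 110 mm apart, on a white control box 120 x 220 x 50 mm at the robot's right front
- timer_pointer (a point): tip of the timer dial's white pointer, 40 mm from the dial's axis. The dial turns 4.71 rad clockwise (seen from above) from stop to stop; it starts within 0.6 rad of the first stop, and its mark is 0.7 to 3.4 rad clockwise from the pointer. Friction 0.04 N m, stays where left
- blue_tick (a point): inner end of the blue mark on the timer's round scale, 40 mm from the dial's axis; the pointer is on it when the two points meet (seen from above)
- heat_centre (a point): centre of the top of the heat dial, the right one (smaller y), shaped as the timer dial
- heat_pointer (a point): tip of the heat dial's white pointer, 40 mm from its axis; turns as the timer dial does, and its mark is likewise 0.7 to 3.4 rad clockwise
- yellow_tick (a point): inner end of the yellow mark on the heat dial's scale, 40 mm from its axis
- soap_dish: round white ceramic soap dish 104 mm across with a green soap bar, 34 mm high; origin at the centre of its underside; a bystander, to be left standing where it is
- lotion: green lotion bottle, 56 mm across, 150 mm high; origin at the centre of its underside; a bystander, to be left standing where it is
- rinse_mug: blue ceramic rinsing cup, 76 mm across, 90 mm high; origin at the centre of its underside; a bystander, to be left standing where it is
- cotton_jar: glass jar with steel cap, 72 mm across, 75 mm high; origin at the centre of its underside; a bystander, to be left standing where it is
- candle: terracotta candle pot, 68 mm across, 60 mm high; origin at the centre of its underside; a bystander, to be left standing where it is
Not all that is in view belongs to the job. There is more than one size of the pill_bottle; the one meant has the size given above.

How it is judged:
By the outcome, as a careful person would: the job done as asked, in the order asked, and still so for the second after the job is handed in, with the robot touching nothing.
Of pumice, tin, brush, pill_bottle only 2 to 3 are there at a start; the rules pass over those that are not, and their reading is None.
At some moment in a run one of pumice, tin, brush may be knocked a few centimetres aside while the robot is not near it.
It also fails if it takes over 210 s, if anything falls off the work surface, if the arm or the gripper's body presses on something with over 40 N, if the wrist force passes 120 N, or if a joint passes its speed limit or range.

### The arm

A 6-joint arm with a two-finger parallel gripper is mounted at the origin on the work surface. World frame = base frame: x ahead of the robot, y to its left, z up, the work surface at z = 0. Lengths are in mm, angles in rad, forces in N, time in s.
With the tool pointing down it reaches from about 350 to 925 mm from the base axis. Payload 6.4 kg.
Tool frame: the origin (TCP) lies midway between the tips of the shut fingers; the grasp point (between the pads) lies 19 mm behind it (ctrl.grasp_offset is the z of the grasp point in the tool frame, in mm); z points along the fingers, y is the line along which they close (so a half turn about z gives the same grasp; the last joint's range is limited). The gripper opens to 85 mm and grips with 20 to 120 N. Pads are 22 mm wide; open, the fingers measure 114 mm over their backs; the gripper's body (76 mm by 85 mm) begins 54 mm behind the grasp point. The pads swing forward as they close: fully open they stand 13 mm farther back than shut.
Start: joints at [-1.513, 0.245, 1.558, -0, 1.339, -0.174], TCP at [149.328, -632.626, 231.29] pointing down, gripper open.
Joint ranges: [-3.13, 3.13], [-1.02, 2.26], [0.13, 2.54], [-0.95, 4.09], [0.21, 2.88], [-2.74, 2.74]. Speed limits (rad/s): [2.57, 2.57, 3.14, 3.14, 3.14, 3.14].

### API

Orientations are given as a 3x3 rotation matrix whose columns are the frame's x, y, z axes.
In Python, from plant import state, cams, order, ctrl gives the robot as it stands.
- The arm moves only by the tool jog_arm, never from a script. Its argument "increments" is a list of rows, each a list of 2 entries, a list of its own where there are three numbers: the shift along the tool's x, y, z in units of 0.15 m (1.0 is 0.15 m), then the turn about the tool's z in units of pi rad (1.0 is pi rad). A call has 1 to 5 rows; each row shifts and turns the commanded pose from where the row before left it, along the tool's axes as they then stand; what a row does not reach is not made up. A row lasts 1/12 s, in which the tool goes at most 41.7 mm and 7.16 degrees, less where a joint would pass 70% of its speed; a pose out of reach is approached as far as the arm can. A call with a number of a shift or a turn outside -1 to 1 is refused whole. A call with a gripper value outside its range is refused whole. "fingers" is the closure, from 0 (fully open) to 1 (shut), set as the call begins (left out, the last holds). The fingers move at their own pace and stop on an object; "force" is the grip in N (left out, the last holds). Time passes only in rows, so rows that do not move let the fingers close. It gives the time, the measured TCP pose, the force, the opening and the grip force at its end, in the units of the state.
- state(): the state, without advancing time (a new reading comes with each control period).
- cams.get_image(name): name is "scene" or "top" or "wrist"; returns a dict with "pixels" (400x640x3 uint8, red, green, blue), "z_map" (400x640 float32, mm along the optical axis (not along the pixel's ray), 0 where there is no reading), "K" (3x3 intrinsics, pixels), "position" and "orientation" of the camera in the world. Camera axes: x right, y down, z forward; pixel columns grow to the right and rows downward; lengths in mm; the calibration is good to about 2 mm. A picture is of the moment at which its call begins.
- order.finish_job(): hands the job in; it is judged then, once.
Trained networks look in the newest picture that a camera, given by its name, has taken for a name from the list of things; names that differ only in an ending like _2 or _b are one class to them, and where a whole thing is asked for, a point or a joint stands for the part that bears it (a point fixed in the world has none). Each returns a list of dicts, best first, with "score" (0 to 1); they miss things now and then, are a little off and sometimes report something else, mostly with a low value. They report only what shows in the picture. A call takes as long as a camera call. They do not tell look-alikes from the thing itself.
- cams.regions_of(query, camera): "region" (400x640 bool, what is visible of it).
- cams.tip_of(query, camera): "xyz" ([x, y, z] in mm, in world coordinates, good to about 4 mm: a listed point, or the origin of a listed thing).
The state is a dict: "time": time; "joint_positions": joint angles; "qvel": joint speeds; "joint_torque": joint torques, N m; "position": TCP position; "orientation": TCP orientation; "ft_force": force on the tool from outside, world axes, zero at the start; "torque": the same for the moment, N m; "opening": finger opening in mm; "gripper_force": force on a finger pad.
Only numpy, scipy, OpenCV 4.12 (cv2) and the standard library are available. Lean on these libraries where they do the work, as an engineer would, in place of code of your own. Each camera call takes 0.05 s, during which the arm holds its last target. There are 200 camera calls.

## Working session

There is one attempt and no reset: what is moved stays moved. The work goes in short steps, Python scripts to look and compute and a tool call to move; the robot and the scene stay as the last step left them, time stands still between calls to the robot, and variables do not carry over. Pictures are saved under pics/ and viewed, at most 14 in all, crops included, and the job is handed in when it is done.

Besides the shell and the picture viewer there is one more tool, called after "Request:" in YAML: its name, and indented under it one key for each argument. jog_arm: Moves the arm, as the interface text tells. Its arguments: {"type":"object","properties":{"increments":{"type":"array"},"fingers":{"type":"number"},"force":{"type":"number"}},"required":["increments"]}

```bash
mkdir -p pics; ls; cat > h.py <<'E'
import numpy as np,cv2
from plant import state,cams,order,ctrl
def im(n):
    return cams.get_image(n)
def save(d,f,crop=None,s=1):
    p=d["pixels"][:,:,::-1]
    if crop: p=p[crop[1]:crop[3],crop[0]:crop[2]]
    cv2.imwrite("pics/"+f,cv2.resize(p,None,fx=s,fy=s,interpolation=cv2.INTER_CUBIC))
def cloud(d):
    z=d["z_map"];v,u=np.mgrid[:400,:640];K=np.array(d["K"])
    p=np.stack([(u-K[0,2])/K[0,0]*z,(v-K[1,2])/K[1,1]*z,z],-1)
    w=p@np.array(d["orientation"]).T+np.array(d["position"]); w[z==0]=np.nan
    return w
E
python3 - <<'E'
from h import *
s=state();print(s["time"],np.round(s["orientation"],3),ctrl.grasp_offset)
for c in("top","scene"):
    d=im(c);save(d,c+"0.png");print(c,np.round(d["position"]),np.round(d["orientation"],2).tolist(),d["K"][0][0])
    for q in "pumice tin brush pill_bottle rail tray_floor post_top pointer mark_line clamp_pivot clamp_tip timer_centre timer_pointer blue_tick heat_centre heat_pointer yellow_tick soap_dish lotion rinse_mug cotton_jar candle".split():
        print(q,[(round(r["score"],2),np.round(r["xyz"]).astype(int).tolist()) for r in cams.tip_of(q,c)[:3]])
print(state()["time"])
E
```

```text
pics
0.0 [[ 0.973  0.23  -0.   ]
 [ 0.23  -0.973  0.002]
 [ 0.    -0.002 -1.   ]] -18.700000000000003
top [ 250.   55. 1651.] [[-0.0, -0.99, 0.12], [-1.0, 0.0, 0.02], [-0.02, -0.12, -0.99]] 452.74773722880735
pumice [(0.63, [633, -241, 118]), (0.49, [572, -419, 5])]
tin [(0.67, [461, 376, 21]), (0.57, [432, -391, 88]), (0.2, [381, 48, 0])]
brush [(0.82, [494, 268, 21])]
pill_bottle [(0.87, [360, 561, 1]), (0.65, [353, 334, 22]), (0.64, [167, 311, -2])]
rail [(0.55, [640, -2, -1])]
tray_floor [(0.86, [634, -70, 29]), (0.26, [354, 337, 24])]
post_top [(0.92, [534, -72, 79])]
pointer [(0.96, [509, -70, 22])]
mark_line [(0.69, [635, -73, 31]), (0.4, [508, 19, 14])]
clamp_pivot []
clamp_tip [(0.56, [634, -245, 118]), (0.33, [440, -248, 63])]
timer_centre [(0.77, [455, -284, 90]), (0.15, [354, 335, 19])]
timer_pointer [(0.72, [442, -248, 64])]
blue_tick []
heat_centre [(0.74, [432, -393, 86]), (0.74, [378, 50, -4])]
heat_pointer [(0.69, [417, -353, 64])]
yellow_tick []
soap_dish [(0.73, [381, 48, -4])]
lotion [(0.68, [643, 413, -2]), (0.66, [453, -282, 88])]
rinse_mug [(0.88, [570, -418, 1
[... 426 characters left out ...]
6])]
rail [(0.74, [634, -11, -2]), (0.31, [594, -242, 29])]
tray_floor [(0.73, [638, -75, 26])]
post_top []
pointer [(0.92, [507, -75, 24])]
mark_line []
clamp_pivot [(0.81, [595, -246, 28])]
clamp_tip [(0.58, [636, -241, 112])]
timer_centre [(0.68, [454, -283, 86])]
timer_pointer [(0.66, [634, 415, 2]), (0.6, [441, -242, 63])]
blue_tick [(0.41, [437, -248, 64])]
heat_centre [(0.72, [437, -389, 88])]
heat_pointer [(0.77, [414, -358, 65])]
yellow_tick []
soap_dish [(0.85, [382, 50, 4]), (0.55, [637, 413, 1])]
lotion [(0.9, [643, 413, 3]), (0.15, [594, -248, 30])]
rinse_mug [(0.67, [574, -413, -1])]
cotton_jar [(0.74, [378, -117, 2])]
candle [(0.8, [704, -366, 3]), (0.21, [456, -281, 91])]
2.3
```

View pics/top0.png

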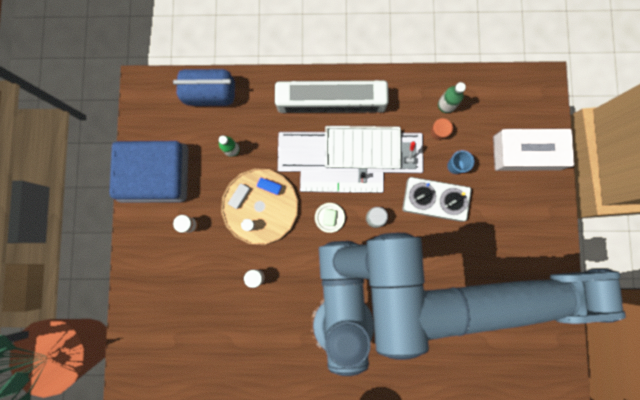

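View pics/scene0.png

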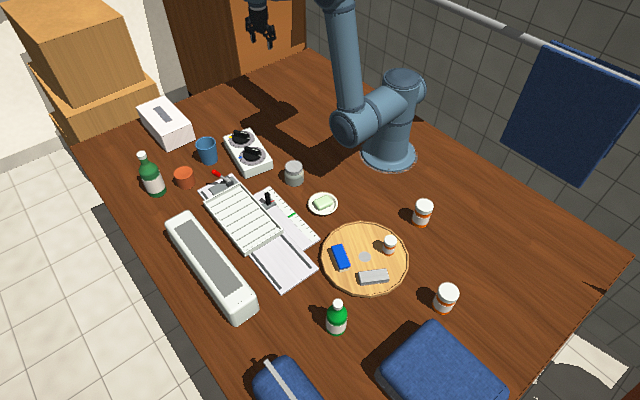

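The top view shows the brush at about (269,185), a grey or silver block at (240,195), and a small pill bottle at (248,225) on the caddy. The tray is at about (362,148), the lever at (412,148), and the dials at (423,195) and (453,200). The scene view agrees: two larger bottles stand off the caddy and no fourth thing is on it. I'll measure these next.

```bash
cat >> h.py <<'E'
def rect(pts):
    (c,s,a)=cv2.minAreaRect(pts[:,:2].astype(np.float32))
    b=cv2.boxPoints((c,s,a)); e=b[1]-b[0]; f=b[2]-b[1]
    L,l=(e,f) if np.hypot(*e)>np.hypot(*f) else (f,e)
    return np.round(c,1),round(float(np.hypot(*L)),1),round(float(np.hypot(*l)),1),round(float(np.arctan2(L[1],L[0])%np.pi),3)
E
python3 - <<'E'
from h import *
for c in("top","scene"):
    d=im(c);w=cloud(d)
    z=w[...,2]
    for n,x,y in(("A",460,376),("brush",494,267),("bottle",353,334)):
        m=(np.hypot(w[...,0]-x,w[...,1]-y)<60)&(z>35)&(z<120)&(np.hypot(w[...,0]-444,w[...,1]-304)<125)
        p=w[m]; t=np.percentile(p[:,2],90); print(c,n,len(p),"top",round(t,1),rect(p[p[:,2]>t-7]),d["pixels"][m].mean(0).round())
    # caddy disc
    m=(np.hypot(w[...,0]-440,w[...,1]-310)<170)&(z>17)&(z<33)
    print("caddy",cv2.minEnclosingCircle(w[m][:,:2].astype(np.float32)))
    if c=="top":
        m=(abs(w[...,0]-635)<110)&(abs(w[...,1]+70)<150)&(z>33)&(z<50);p=w[m];print("tray walls",rect(p),np.percentile(p[:,2],[5,50,95]))
        m=(w[...,0]>540)&(w[...,0]<760)&(w[...,1]>90)&(w[...,1]<300)&(z>5)&(z<19);p=w[m]
        print("rail left part",rect(p))
E
```

```text
top A 268 top 50.1 (array([456.4, 375.2]), 87.0, 39.1, 2.6) [211. 212. 211.]
top brush 249 top 59.8 (array([490.5, 264.5]), 82.9, 36.7, 1.184) [ 77. 125. 222.]
top bottle 120 top 88.1 (array([349.7, 336. ]), 35.5, 35.1, 1.54) [227. 227. 222.]
caddy ((439.7999572753906, 293.3015441894531), 157.63662719726562)
tray walls (array([633.8, -73.1]), 269.0, 153.3, 1.561) [33.4191304  39.06119114 45.81658311]
rail left part (array([649.4, 195.2]), 218.3, 209.4, 3.139)
scene A 378 top 48.8 (array([459.2, 377.1]), 87.6, 42.3, 2.579) [193. 193. 190.]
scene brush 319 top 58.5 (array([493.9, 266.8]), 85.4, 37.9, 1.166) [ 35. 104. 208.]
scene bottle 218 top 88.4 (array([353.1, 335.6]), 41.4, 36.8, 0.771) [198. 187. 174.]
caddy ((439.873291015625, 290.63909912109375), 158.80360412597656)
```

Request:
jog_arm:
  increments:
    - [[0.2,0,-0.1],-0.04]
    - [[0.27,0,0],0]
    - [[0.27,0,0],0]
    - [[0.27,0,0],0]
    - [[0.27,0,0],0]
  fingers: 0
  force: 40

```text
time: 2.82
position: [331.9, -568.4, 246.5]
orientation: [[0.937, 0.349, 0.0], [0.349, -0.937, -0.0], [0.0, 0.0, -1.0]]
ft_force: [0.6, -0.6, 0.5]
opening: 85.2
gripper_force: 0.0
```

The grey block measures 87 x 39 mm, so it is the tin, and the pumice is absent. Now swinging over to the caddy.

Request:
jog_arm:
  increments:
    - [[0.26,-0.046,0],-0.02]
    - [[0.26,-0.046,0],-0.02]
    - [[0.26,-0.046,0],-0.02]
    - [[0.26,-0.046,0],-0.02]
    - [[0.26,-0.046,0],-0.02]

```text
time: 3.23
position: [487.9, -447.3, 246.3]
orientation: [[0.781, 0.624, 0.0], [0.624, -0.781, -0.0], [0.0, 0.0, -1.0]]
ft_force: [-0.3, -0.6, -0.6]
opening: 85.6
gripper_force: 0.0
```

Request:
jog_arm:
  increments:
    - [[0.26,-0.046,0],-0.02]
    - [[0.26,-0.046,0],-0.02]
    - [[0.26,-0.046,0],-0.02]
    - [[0.26,-0.046,0],-0.02]
    - [[0.26,-0.046,0],-0.02]

```text
time: 3.65
position: [598.7, -284.1, 246.3]
orientation: [[0.55, 0.835, 0.0], [0.835, -0.55, -0.0], [-0.0, 0.0, -1.0]]
ft_force: [0.9, 0.2, -1.0]
opening: 85.1
gripper_force: 0.0
```

Request:
jog_arm:
  increments:
    - [[0.26,-0.046,0],-0.02]
    - [[0.26,-0.046,0],-0.02]
    - [[0.26,-0.046,0],-0.02]
    - [[0.26,-0.046,0],-0.02]
    - [[0.26,-0.046,0],-0.02]

```text
time: 4.07
position: [653.6, -94.5, 246.3]
orientation: [[0.265, 0.964, 0.0], [0.964, -0.265, -0.0], [0.0, 0.0, -1.0]]
ft_force: [0.1, 0.2, 0.5]
opening: 85.4
gripper_force: 0.0
```

Request:
jog_arm:
  increments:
    - [[0.26,-0.046,0],-0.02]
    - [[0.26,-0.046,0],-0.02]
    - [[0.26,-0.046,0],-0.02]
    - [[0.26,-0.046,0],-0.02]
    - [[0.26,-0.046,0],-0.02]

```text
time: 4.48
position: [647.2, 102.7, 246.4]
orientation: [[-0.046, 0.999, 0.0], [0.999, 0.046, 0.0], [0.0, 0.0, -1.0]]
ft_force: [0.6, -0.4, -0.1]
opening: 85.2
gripper_force: 0.0
```

Request:
jog_arm:
  increments:
    - [[0,0,0],-0.04]
    - [[0,0,0],-0.04]
    - [[0,0,0],-0.04]
    - [[0,0,0],0]
    - [[0,0,0],0]

```text
time: 4.9
position: [647.3, 100.8, 246.3]
orientation: [[-0.403, 0.915, -0.0], [0.915, 0.403, 0.0], [0.0, 0.0, -1.0]]
ft_force: [-0.4, -0.1, 0.1]
opening: 85.4
gripper_force: 0.0
```

```bash
cat >> h.py <<'E'
def go(x,y,z,yaw=None):
    s=state();p=np.array(s["position"]);R=np.array(s["orientation"])
    y0=np.arctan2(R[1,0],R[0,0]); d=R.T@(np.array([x,y,z])-p)/150
    print("t",round(s["time"],2),"pos",p.round(1),"yaw",round(y0,3),"j6",round(s["joint_positions"][5],2),"shift units",d.round(3),end=" ")
    if yaw is not None:
        t=-(yaw-y0+np.pi)%(2*np.pi)-np.pi if 0 else -((yaw-y0+np.pi)%(2*np.pi)-np.pi)
        c,s_=np.cos(yaw),np.sin(yaw);R2=np.array([[c,s_,0],[s_,-c,0],[0,0,-1]])
        print("turn units",round(t/np.pi,4),"| shift after turn",(R2.T@(np.array([x,y,z])-p)/150).round(3),end="")
    print()
def blob(w,x,y,lo,hi,r=60):
    z=w[...,2];m=(np.hypot(w[...,0]-x,w[...,1]-y)<r)&(z>lo)&(z<hi);p=w[m]
    t=np.percentile(p[:,2],90);print(len(p),"top",round(t,1),rect(p[p[:,2]>t-6]))
E
python3 - <<'E'
from h import *
d=im("wrist");save(d,"w1.png");w=cloud(d)
print(np.round(d["position"]),d["K"][0][0])
for q in("tin","brush","pill_bottle"):
    for r in cams.tip_of(q,"wrist")[:2]: print(q,round(r["score"],2),np.round(r["xyz"],1))
for a in((458,376),(493,266)):
    try: blob(w,*a,35,110)
    except Exception as e: print(e)
go(458,376,100,2.59)
E
```

```text
[618. 170. 390.] 280.48762178819726
index -1 is out of bounds for axis 0 with size 0
428 top 57.1 (array([491.7, 228.9]), 33.6, 14.4, 0.394)
t 5.1 pos [647.4 100.5 246.3] yaw 1.987 j6 -0.43 shift units [ 2.19  -0.413  0.975] turn units -0.1921 | shift after turn [2.038 0.903 0.975]
```

Request:
jog_arm:
  increments:
    - [[0.25,-0.046,0],0]
    - [[0.25,-0.046,0],0]
    - [[0.25,-0.046,0],0]
    - [[0.25,-0.046,0],0]
    - [[0.25,-0.046,0],0]

```text
time: 5.52
position: [538.7, 259.1, 246.4]
orientation: [[-0.404, 0.915, 0.0], [0.915, 0.404, 0.0], [0.0, 0.0, -1.0]]
ft_force: [0.4, 0.8, -0.2]
opening: 84.9
gripper_force: 0.0
```

Request:
jog_arm:
  increments:
    - [[0.24,-0.046,0],0]
    - [[0.24,-0.046,0],0]
    - [[0.24,-0.046,0],0]
    - [[0.22,-0.045,0],0]
    - [[0,0,0],-0.04]

```text
time: 5.93
position: [454.1, 379.7, 246.5]
orientation: [[-0.521, 0.854, -0.001], [0.854, 0.521, 0.002], [0.002, 0.0, -1.0]]
ft_force: [0.4, -0.3, 0.1]
opening: 85.2
gripper_force: 0.0
```

Request:
jog_arm:
  increments:
    - [[0,0,0],-0.04]
    - [[0,0,0],-0.04]
    - [[0,0,0],-0.04]
    - [[0,0,0],-0.032]
    - [[0,0,0],0]
  fingers: 0.3

```text
time: 6.35
position: [457.6, 375.8, 246.4]
orientation: [[-0.851, 0.525, 0.0], [0.525, 0.851, 0.0], [-0.0, 0.0, -1.0]]
ft_force: [0.7, -0.0, 0.5]
opening: 59.8
gripper_force: 0.0
```

```bash
python3 - <<'E'
from h import *
d=im("wrist");save(d,"w2.png");w=cloud(d)
print(np.round(d["position"]))
for q in("tin","brush","pill_bottle"):
    for r in cams.tip_of(q,"wrist")[:2]: print(q,round(r["score"],2),np.round(r["xyz"],1))
for a in((458,376),(493,266),(352,335)):
    try: blob(w,*a,35,100)
    except Exception as e: print(e)
print(state()["opening"])
go(458,376,100,2.59)
E
```

```text
[394. 416. 390.]
tin 0.56 [459.4 376.1  23.5]
brush 0.65 [491.  263.9  19.3]
pill_bottle 0.73 [355.2 335.3  22.4]
pill_bottle 0.67 [3.522e+02 5.628e+02 1.000e-01]
2109 top 47.5 (array([458.9, 376.2]), 87.8, 39.3, 2.607)
1426 top 57.3 (array([493.3, 267.3]), 83.7, 37.4, 1.179)
1433 top 87.4 (array([353.2, 336. ]), 39.3, 38.6, 1.971)
59.71024555731005
t 6.55 pos [457.5 375.8 246.3] yaw 2.587 j6 -0.52 shift units [-0.002  0.003  0.975] turn units -0.0011 | shift after turn [-0.002  0.003  0.975]
```

View pics/w2.png

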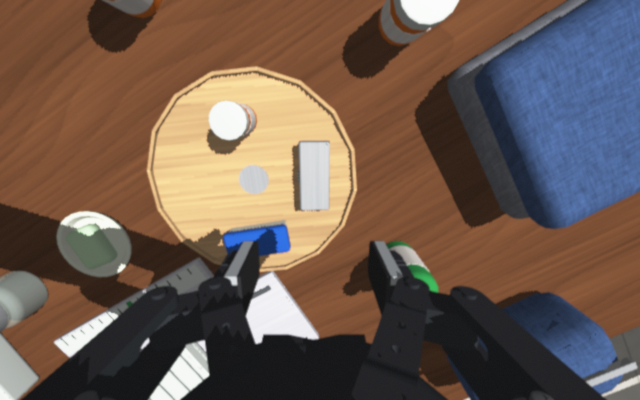

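The caddy fills the centre of the wrist view: tin at (314,175), brush at (257,240), bottle at (232,120). The positions agree with the other cameras. Descending on the tin.

Request:
jog_arm:
  increments:
    - [[0,0,0.27],-0.005]
    - [[0,0,0.27],0]
    - [[0,0,0.27],0]
    - [[0,0,0.27],0]
    - [[0,0,0.22],0]

```text
time: 6.97
position: [456.4, 375.2, 48.4]
orientation: [[-0.858, 0.513, -0.002], [0.513, 0.858, -0.001], [0.001, -0.002, -1.0]]
ft_force: [-0.2, -0.3, -1.1]
opening: 59.7
gripper_force: 0.0
```

Request:
jog_arm:
  increments:
    - [[0,0,0.1],0]
    - [[0,0,0.08],0]
    - [[0,0,0],0]

```text
time: 7.22
position: [456.0, 375.0, 21.7]
orientation: [[-0.859, 0.512, -0.004], [0.513, 0.859, -0.002], [0.002, -0.004, -1.0]]
ft_force: [0.0, 0.5, -0.5]
opening: 59.9
gripper_force: 0.0
```

Request:
jog_arm:
  increments:
    - [[0,0,0],0]
    - [[0,0,0],0]
    - [[0,0,0],0]
    - [[0,0,0],0]
    - [[0,0,0],0]
  fingers: 1
  force: 35

```text
time: 7.63
position: [458.8, 376.7, 26.3]
orientation: [[-0.859, 0.512, 0.003], [0.512, 0.859, 0.002], [-0.002, 0.003, -1.0]]
ft_force: [0.7, 1.2, 5.4]
opening: 37.2
gripper_force: 35.9
```

Request:
jog_arm:
  increments:
    - [[0,0,-0.1],0]
    - [[0,0,-0.2],0]
    - [[0,0,-0.27],0]
    - [[0,0,-0.27],0]
    - [[0,0,-0.1],0]

```text
time: 8.05
position: [460.0, 377.4, 172.1]
orientation: [[-0.859, 0.511, 0.009], [0.511, 0.859, 0.005], [-0.005, 0.008, -1.0]]
ft_force: [1.2, 0.1, 0.3]
opening: 36.9
gripper_force: 35.5
```

```bash
python3 - <<'E'
from h import *
d=im("top");save(d,"t2.png",(260,110,480,230),3.6);print(state()["opening"],state()["gripper_force"])
w=cloud(d);z=w[...,2]
m=(w[...,0]>545)&(w[...,0]<730)&(w[...,1]>-215)&(w[...,1]<70)&(z>37)&(z<50);print("walls",rect(w[m]))
for q in("rail","tray_floor","post_top","pointer","mark_line","clamp_tip","clamp_pivot"):
    for r in cams.tip_of(q,"top")[:2]: print(q,round(r["score"],2),np.round(r["xyz"],1))
go(634,3,150,3.13)
E
```

```text
36.98812100119738 35.46078622341156
walls (array([634. , -72.7]), 267.9, 150.5, 1.563)
rail 0.7 [640.8  -3.4  -2.2]
rail 0.22 [352.8 333.1  20.4]
tray_floor 0.91 [638.6 -70.1  25.8]
post_top 0.64 [533.4 -72.4  77. ]
pointer 0.69 [510.2 -70.3  21.4]
pointer 0.28 [506.7  18.6  15.8]
mark_line 0.53 [ 705.4 -362.3   -2.8]
mark_line 0.48 [508.   21.1  14.1]
clamp_tip 0.62 [ 635.1 -246.1  120.7]
clamp_tip 0.43 [492.6 266.1  22.7]
clamp_pivot 0.56 [ 587.8 -242.    35.6]
t 8.45 pos [456.3 375.3 163. ] yaw 2.605 j6 -0.54 shift units [-2.287 -1.526  0.087] turn units -0.1672 | shift after turn [-1.213 -2.468  0.087]
```

View pics/t2.png

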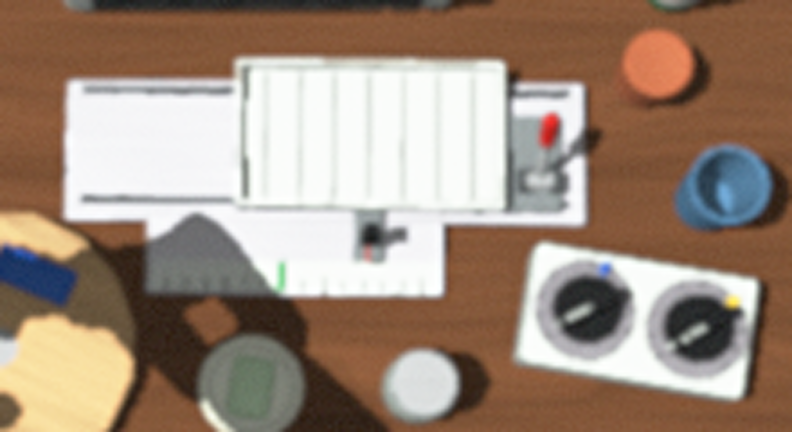

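The cropped view shows the tray at (370,135), the post at (372,235), the pointer at (367,255), the green mark at (282,277), and the lever leaning away at (548,130). Carrying the tin to the left end of the tray.

Request:
jog_arm:
  increments:
    - [[0,0,0],-0.039]
    - [[0,0,0],-0.039]
    - [[0,0,0],-0.039]
    - [[0,0,0],-0.039]
    - [[0,0,0],-0.011]

```text
time: 8.87
position: [456.8, 375.5, 163.7]
orientation: [[-1.0, 0.008, -0.002], [0.008, 1.0, -0.001], [0.002, -0.001, -1.0]]
ft_force: [-0.5, 0.3, -1.2]
opening: 37.2
gripper_force: 35.5
```

Request:
jog_arm:
  increments:
    - [[-0.11,-0.224,0],0]
    - [[-0.11,-0.224,0],0]
    - [[-0.11,-0.224,0],0]
    - [[-0.11,-0.224,0],0]
    - [[-0.11,-0.224,0],0]

```text
time: 9.28
position: [537.7, 205.2, 163.9]
orientation: [[-1.0, 0.012, -0.002], [0.012, 1.0, -0.0], [0.002, -0.0, -1.0]]
ft_force: [1.9, -0.7, -1.4]
opening: 37.2
gripper_force: 35.5
```

Request:
jog_arm:
  increments:
    - [[-0.11,-0.224,0],0]
    - [[-0.11,-0.224,0],0]
    - [[-0.11,-0.224,0],0]
    - [[-0.11,-0.224,0],0]
    - [[-0.11,-0.224,0],0]

```text
time: 9.7
position: [618.2, 36.1, 163.8]
orientation: [[-1.0, 0.013, -0.002], [0.013, 1.0, 0.0], [0.002, 0.0, -1.0]]
ft_force: [0.6, 0.1, -0.6]
opening: 37.3
gripper_force: 35.5
```

Request:
jog_arm:
  increments:
    - [[-0.11,-0.224,0],0]
    - [[0,0,0],0]
    - [[0,0,0.1],0]
    - [[0,0,0],0]

```text
time: 10.03
position: [632.4, 3.8, 146.4]
orientation: [[-1.0, 0.014, -0.006], [0.014, 1.0, 0.001], [0.006, 0.001, -1.0]]
ft_force: [-2.1, 0.9, -1.5]
opening: 37.3
gripper_force: 35.6
```

```bash
python3 - <<'E'
from h import *
go(634,3,34,3.134)
d=im("scene");w=cloud(d)
for a in((493,266),(352,335)):
    try: blob(w,*a,35,100)
    except Exception as e: print(e)
E
```

```text
t 10.03 pos [632.4   3.8 146.4] yaw 3.128 j6 -1.73 shift units [-0.016 -0.006  0.749] turn units -0.0019 | shift after turn [-0.011 -0.006  0.749]
319 top 59.0 (array([493.7, 267.3]), 84.3, 37.0, 1.166)
223 top 88.0 (array([351.5, 336.2]), 38.6, 38.5, 0.112)
```

Request:
jog_arm:
  increments:
    - [[0,0,0.22],0]
    - [[0,0,0.22],0]
    - [[0,0,0.2],0]
    - [[0,0,0.1],0]
    - [[0,0,0.03],0]

```text
time: 10.5
position: [631.6, 5.2, 31.2]
orientation: [[-1.0, 0.012, -0.007], [0.012, 1.0, 0.001], [0.007, 0.001, -1.0]]
ft_force: [0.7, 0.3, -0.7]
opening: 37.1
gripper_force: 35.6
```

Request:
jog_arm:
  increments:
    - [[0,0,0],0]
    - [[0,0,0],0]
    - [[0,0,0.01],0]

```text
time: 10.75
position: [636.5, 3.9, 36.1]
orientation: [[-1.0, 0.012, 0.005], [0.012, 1.0, -0.001], [-0.005, -0.001, -1.0]]
ft_force: [-0.5, 0.3, 0.1]
opening: 37.3
gripper_force: 35.6
```

Request:
jog_arm:
  increments:
    - [[0,0,0.02],0]
    - [[0,0,0.02],0]
    - [[0,0,0],0]
    - [[0,0,0],0]

```text
time: 11.08
position: [636.0, 3.8, 30.2]
orientation: [[-1.0, 0.012, 0.003], [0.012, 1.0, -0.001], [-0.003, -0.001, -1.0]]
ft_force: [-3.5, 0.4, 10.0]
opening: 37.2
gripper_force: 37.0
```

Contact with the tray floor, so releasing and lifting, then going to the brush.

Request:
jog_arm:
  increments:
    - [[0,0,0],0]
    - [[0,0,0],0]
    - [[0,0,0],0]
    - [[0,0,0],0]
  fingers: 0.4

```text
time: 11.42
position: [634.3, 4.1, 27.2]
orientation: [[-1.0, 0.012, -0.0], [0.012, 1.0, 0.0], [0.0, 0.0, -1.0]]
ft_force: [-0.4, -0.7, -0.2]
opening: 51.3
gripper_force: 0.0
```

Request:
jog_arm:
  increments:
    - [[0,0,-0.1],0]
    - [[0,0,-0.2],0]
    - [[0,0,-0.25],0]
    - [[0,0,-0.25],0]
    - [[0,0,-0.1],0]

```text
time: 11.83
position: [637.3, 3.7, 169.8]
orientation: [[-1.0, 0.012, 0.01], [0.012, 1.0, -0.002], [-0.01, -0.002, -1.0]]
ft_force: [1.0, -0.3, 1.2]
opening: 51.5
gripper_force: 0.0
```

```bash
python3 - <<'E'
from h import *
print(state()["opening"])
go(493.3,267,165,1.176)
E
```

```text
51.536020625635224
t 11.83 pos [637.3   3.7 169.8] yaw 3.129 j6 -1.73 shift units [0.982 1.744 0.02 ] turn units 0.6218 | shift after turn [ 1.251 -1.562  0.032]
```

Request:
jog_arm:
  increments:
    - [[0.122,0.218,0],0]
    - [[0.122,0.218,0],0]
    - [[0.122,0.218,0],0]
    - [[0.122,0.218,0],0]
    - [[0.122,0.218,0],0]

```text
time: 12.25
position: [544.0, 170.0, 163.5]
orientation: [[-1.0, 0.013, 0.001], [0.013, 1.0, 0.0], [-0.001, 0.0, -1.0]]
ft_force: [0.3, -0.5, -0.6]
opening: 51.5
gripper_force: 0.0
```

Request:
jog_arm:
  increments:
    - [[0.122,0.218,0],0]
    - [[0.122,0.218,0],0]
    - [[0.122,0.218,0],0]
    - [[0,0,0],0.039]
    - [[0,0,0],0.039]
  fingers: 0.3

```text
time: 12.67
position: [490.0, 269.5, 163.4]
orientation: [[-0.967, 0.256, 0.001], [0.256, 0.967, 0.0], [-0.001, 0.001, -1.0]]
ft_force: [-0.2, -0.8, 0.2]
opening: 59.7
gripper_force: 0.0
```

Request:
jog_arm:
  increments:
    - [[0,0,0],0.039]
    - [[0,0,0],0.039]
    - [[0,0,0],0.039]
    - [[0,0,0],0.039]
    - [[0,0,0],0.039]

```text
time: 13.08
position: [491.3, 267.6, 163.4]
orientation: [[-0.64, 0.768, 0.001], [0.768, 0.64, 0.0], [-0.0, 0.001, -1.0]]
ft_force: [-0.2, -0.2, -0.3]
opening: 59.8
gripper_force: 0.0
```

Request:
jog_arm:
  increments:
    - [[0,0,0],0.039]
    - [[0,0,0],0.039]
    - [[0,0,0],0.039]
    - [[0,0,0],0.039]
    - [[0,0,0],0.039]

```text
time: 13.5
position: [491.4, 267.5, 163.4]
orientation: [[-0.082, 0.997, 0.001], [0.997, 0.082, 0.0], [0.0, 0.001, -1.0]]
ft_force: [-0.2, -0.2, 0.7]
opening: 60.1
gripper_force: 0.0
```

Request:
jog_arm:
  increments:
    - [[0,0,0],0.039]
    - [[0,0,0],0.039]
    - [[0,0,0],0.039]
    - [[0,0,0],0.034]
    - [[0,0,0],0]

```text
time: 13.92
position: [491.4, 267.5, 163.3]
orientation: [[0.378, 0.926, 0.001], [0.926, -0.378, 0.0], [0.001, 0.001, -1.0]]
ft_force: [-0.7, 0.5, -0.7]
opening: 59.8
gripper_force: 0.0
```

Request:
jog_arm:
  increments:
    - [[0,0,0],0]
    - [[0,0,0],0]

```text
time: 14.08
position: [491.3, 267.5, 162.8]
orientation: [[0.374, 0.927, 0.001], [0.927, -0.374, 0.0], [0.0, 0.0, -1.0]]
ft_force: [0.4, 0.1, -0.5]
opening: 59.7
gripper_force: 0.0
```

```bash
python3 - <<'E'
from h import *
d=im("scene");w=cloud(d)
blob(w,493,267,40,70)
d=im("top");w=cloud(d);print("tin",end=" ");blob(w,635,4,42,60,50)
d=im("wrist");w=cloud(d)
blob(w,493,267,40,70)
go(493.3,267,30,1.176)
E
```

```text
314 top 58.8 (array([494.6, 267.6]), 87.1, 37.1, 1.177)
tin 234 top 54.3 (array([634.3,   3.2]), 85.4, 36.2, 3.132)
3461 top 57.4 (array([494.8, 266.7]), 83.6, 37.9, 1.179)
t 14.23 pos [491.2 267.5 162.4] yaw 1.186 j6 0.68 shift units [0.002 0.014 0.883] turn units 0.0031 | shift after turn [0.002 0.014 0.883]
```

Request:
jog_arm:
  increments:
    - [[0,0.015,0.2],0.002]
    - [[0,0,0.25],0]
    - [[0,0,0.23],0]
    - [[0,0,0.15],0]
    - [[0,0,0.05],0]

```text
time: 14.65
position: [490.2, 265.6, 26.0]
orientation: [[0.382, 0.924, -0.007], [0.924, -0.382, -0.002], [-0.005, -0.006, -1.0]]
ft_force: [-0.4, 0.8, -0.8]
opening: 59.9
gripper_force: 0.0
```

Request:
jog_arm:
  increments:
    - [[0,0,0],0]
    - [[0,0,0],0]

```text
time: 14.82
position: [494.1, 266.9, 31.3]
orientation: [[0.382, 0.924, 0.001], [0.924, -0.382, 0.0], [0.001, 0.001, -1.0]]
ft_force: [0.5, 0.1, 0.1]
opening: 59.7
gripper_force: 0.0
```

Request:
jog_arm:
  increments:
    - [[0,0,0],0]
    - [[0,0,0],0]
    - [[0,0,0],0]
    - [[0,0,0],0]
    - [[0,0,0],0]
  fingers: 1

```text
time: 15.23
position: [495.2, 267.2, 32.7]
orientation: [[0.382, 0.924, 0.004], [0.924, -0.382, 0.001], [0.003, 0.003, -1.0]]
ft_force: [-1.7, 0.4, 7.2]
opening: 37.6
gripper_force: 36.5
```

Request:
jog_arm:
  increments:
    - [[0,0,-0.1],0]
    - [[0,0,-0.2],0]
    - [[0,0,-0.27],0]
    - [[0,0,-0.2],0]
    - [[0,0,0],0]

```text
time: 15.65
position: [497.9, 268.1, 154.2]
orientation: [[0.382, 0.924, 0.014], [0.924, -0.382, 0.004], [0.009, 0.011, -1.0]]
ft_force: [0.7, 0.5, -0.3]
opening: 37.3
gripper_force: 35.7
```

Request:
jog_arm:
  increments:
    - [[0,0,0],-0.039]
    - [[0,0,0],-0.039]
    - [[0,0,0],-0.039]
    - [[0,0,0],-0.008]
    - [[0,0,0],0]

```text
time: 16.07
position: [493.1, 266.6, 145.8]
orientation: [[-0.001, 1.0, 0.0], [1.0, 0.001, 0.0], [0.0, 0.0, -1.0]]
ft_force: [-0.7, 0.7, -0.6]
opening: 37.4
gripper_force: 35.7
```

```bash
python3 - <<'E'
from h import *
go(634,-78,145,1.563)
E
```

```text
t 16.07 pos [493.1 266.6 145.8] yaw 1.571 j6 0.29 shift units [-2.298  0.938  0.005] turn units 0.0027 | shift after turn [-2.29   0.957  0.005]
```

Request:
jog_arm:
  increments:
    - [[-0.229,0.095,0],0.0025]
    - [[-0.229,0.095,0],0]
    - [[-0.229,0.095,0],0]
    - [[-0.229,0.095,0],0]
    - [[-0.229,0.095,0],0]

```text
time: 16.48
position: [563.8, 92.9, 145.9]
orientation: [[0.008, 1.0, 0.0], [1.0, -0.008, 0.0], [0.0, 0.0, -1.0]]
ft_force: [1.0, -0.3, -0.9]
opening: 37.3
gripper_force: 35.7
```

Request:
jog_arm:
  increments:
    - [[-0.229,0.095,0],0]
    - [[-0.229,0.095,0],0]
    - [[-0.229,0.095,0],0]
    - [[-0.229,0.095,0],0]
    - [[-0.229,0.095,0],0]

```text
time: 16.9
position: [633.8, -79.6, 145.7]
orientation: [[0.009, 1.0, 0.0], [1.0, -0.009, 0.0], [0.0, 0.0, -1.0]]
ft_force: [0.2, 1.0, -1.6]
opening: 37.5
gripper_force: 35.7
```

Request:
jog_arm:
  increments:
    - [[0,0,0],0]
    - [[0,0,0.2],0]
    - [[0,0,0.2],0]
    - [[0,0,0.15],0]
    - [[0,0,0.05],0]

```text
time: 17.32
position: [630.4, -76.9, 51.2]
orientation: [[0.009, 1.0, -0.007], [1.0, -0.009, 0.002], [0.002, -0.007, -1.0]]
ft_force: [-1.3, -0.3, -1.5]
opening: 37.5
gripper_force: 35.7
```

Request:
jog_arm:
  increments:
    - [[0,0,0],0]
    - [[0,0,0],0]
    - [[0,0,0],0]

```text
time: 17.57
position: [635.0, -78.1, 58.0]
orientation: [[0.007, 1.0, 0.003], [1.0, -0.007, -0.001], [-0.001, 0.003, -1.0]]
ft_force: [0.5, -0.4, -0.1]
opening: 37.3
gripper_force: 35.7
```

```bash
python3 - <<'E'
from h import *
go(634,-78,36,1.563)
E
```

```text
t 17.57 pos [635.  -78.1  58. ] yaw 1.563 j6 -0.29 shift units [ 0.001 -0.007  0.146] turn units 0.0001 | shift after turn [ 0.    -0.007  0.146]
```

Request:
jog_arm:
  increments:
    - [[0,0,0.07],0]
    - [[0,0,0.05],0]
    - [[0,0,0.025],0]
    - [[0,0,0],0]
    - [[0,0,0],0]

```text
time: 17.98
position: [634.1, -77.9, 36.4]
orientation: [[0.007, 1.0, -0.0], [1.0, -0.007, -0.0], [-0.0, -0.0, -1.0]]
ft_force: [-6.2, 1.4, 13.1]
opening: 37.5
gripper_force: 37.8
```

Request:
jog_arm:
  increments:
    - [[0,0,0.01],0]
    - [[0,0,0],0]
    - [[0,0,0],0]

```text
time: 18.23
position: [634.2, -78.0, 36.3]
orientation: [[0.007, 1.0, -0.001], [1.0, -0.007, -0.0], [-0.0, -0.001, -1.0]]
ft_force: [-10.7, 2.6, 22.9]
opening: 37.2
gripper_force: 38.8
```

Request:
jog_arm:
  increments:
    - [[0,0,-0.02],0]
    - [[0,0,0],0]
    - [[0,0,0],0]
    - [[0,0,0],0]
  fingers: 0.4

```text
time: 18.57
position: [633.1, -77.7, 34.8]
orientation: [[0.008, 1.0, -0.001], [1.0, -0.008, 0.0], [0.0, -0.001, -1.0]]
ft_force: [0.2, 1.3, 1.6]
opening: 51.0
gripper_force: 0.0
```

Request:
jog_arm:
  increments:
    - [[0,0,-0.1],0]
    - [[0,0,-0.2],0]
    - [[0,0,-0.25],0]
    - [[0,0,-0.25],0]
    - [[0,0,-0.1],0]

```text
time: 18.98
position: [636.2, -78.6, 177.8]
orientation: [[0.007, 1.0, 0.009], [1.0, -0.007, -0.003], [-0.003, 0.009, -1.0]]
ft_force: [0.6, 0.1, -0.1]
opening: 51.3
gripper_force: 0.0
```

```bash
python3 - <<'E'
from h import *
d=im("top");w=cloud(d)
blob(w,352,335,60,100,40)
go(352.5,335.7,165)
E
```

```text
110 top 90.7 (array([349.2, 335.6]), 35.6, 34.5, 1.538)
t 19.03 pos [637.2 -78.8 179.6] yaw 1.563 j6 -0.29 shift units [ 2.75  -1.92   0.064]
```

Request:
jog_arm:
  increments:
    - [[0.211,-0.146,0],0]
    - [[0.211,-0.146,0],0]
    - [[0.211,-0.146,0],0]
    - [[0.211,-0.146,0],0]
    - [[0.211,-0.146,0],0]
  fingers: 0.2

```text
time: 19.45
position: [523.7, 82.4, 170.6]
orientation: [[0.008, 1.0, -0.0], [1.0, -0.008, 0.0], [0.0, -0.0, -1.0]]
ft_force: [0.8, 0.1, 0.1]
opening: 68.4
gripper_force: 0.0
```

Request:
jog_arm:
  increments:
    - [[0.211,-0.146,0],0]
    - [[0.211,-0.146,0],0]
    - [[0.211,-0.146,0],0]
    - [[0.211,-0.146,0],0]
    - [[0.211,-0.146,0],0]

```text
time: 19.87
position: [415.4, 241.5, 170.8]
orientation: [[0.008, 1.0, 0.0], [1.0, -0.008, 0.0], [0.0, 0.0, -1.0]]
ft_force: [0.9, -0.7, -0.1]
opening: 68.4
gripper_force: 0.0
```

Request:
jog_arm:
  increments:
    - [[0.211,-0.146,0],0]
    - [[0.211,-0.146,0],0]
    - [[0.211,-0.146,0],0]
    - [[0,0,0],0]
    - [[0,0,0],0]

```text
time: 20.28
position: [350.6, 336.9, 170.6]
orientation: [[0.004, 1.0, -0.0], [1.0, -0.004, -0.0], [-0.0, -0.0, -1.0]]
ft_force: [-0.1, -0.6, -0.0]
opening: 68.4
gripper_force: 0.0
```

```bash
python3 - <<'E'
from h import *
d=im("wrist");w=cloud(d)
blob(w,352,335,60,100,40)
go(352.5,335.7,52)
E
```

```text
1785 top 87.5 (array([353.5, 336.2]), 39.0, 38.9, 0.015)
t 20.33 pos [351.5 336.  170.6] yaw 1.565 j6 0.54 shift units [-0.001  0.007  0.791]
```

Request:
jog_arm:
  increments:
    - [[0,0.01,0.2],0]
    - [[0,0,0.25],0]
    - [[0,0,0.2],0]
    - [[0,0,0.13],0]
    - [[0,0,0.05],0]

```text
time: 20.75
position: [352.2, 333.1, 42.7]
orientation: [[0.01, 1.0, -0.005], [1.0, -0.01, -0.003], [-0.003, -0.005, -1.0]]
ft_force: [-0.1, -0.6, -0.0]
opening: 68.9
gripper_force: 0.0
```

Request:
jog_arm:
  increments:
    - [[0,0,0],0]
    - [[0,0,0],0]
    - [[0,0,0],0]

```text
time: 21.0
position: [355.1, 336.1, 47.8]
orientation: [[0.009, 1.0, 0.003], [1.0, -0.009, 0.002], [0.002, 0.003, -1.0]]
ft_force: [1.4, -0.4, -0.6]
opening: 68.4
gripper_force: 0.0
```

Request:
jog_arm:
  increments:
    - [[0,0,0],0]
    - [[0,0,0],0]
    - [[0,0,0],0]
    - [[0,0,0],0]
    - [[0,0,0],0]
  fingers: 1
  force: 25

```text
time: 21.42
position: [354.3, 336.4, 47.3]
orientation: [[0.007, 1.0, 0.002], [1.0, -0.007, 0.001], [0.001, 0.002, -1.0]]
ft_force: [-0.4, -0.2, 6.4]
opening: 38.9
gripper_force: 24.7
```

Request:
jog_arm:
  increments:
    - [[0,0,-0.1],0]
    - [[0,0,-0.2],0]
    - [[0,0,-0.27],0]
    - [[0,0,-0.27],0]
    - [[0,0,0],0]

```text
time: 21.83
position: [357.7, 338.5, 180.8]
orientation: [[0.007, 1.0, 0.014], [1.0, -0.007, 0.008], [0.008, 0.014, -1.0]]
ft_force: [0.9, 0.0, 1.2]
opening: 39.1
gripper_force: 25.4
```

```bash
python3 - <<'E'
from h import *
d=im("top");w=cloud(d);save(d,"t3.png",(210,110,450,260),3.3)
d=im("wrist")
go(634,-164,170)
E
```

```text
t 21.93 pos [354.4 336.4 174.1] yaw 1.563 j6 0.53 shift units [-3.323  1.888  0.027]
```

View pics/t3.png

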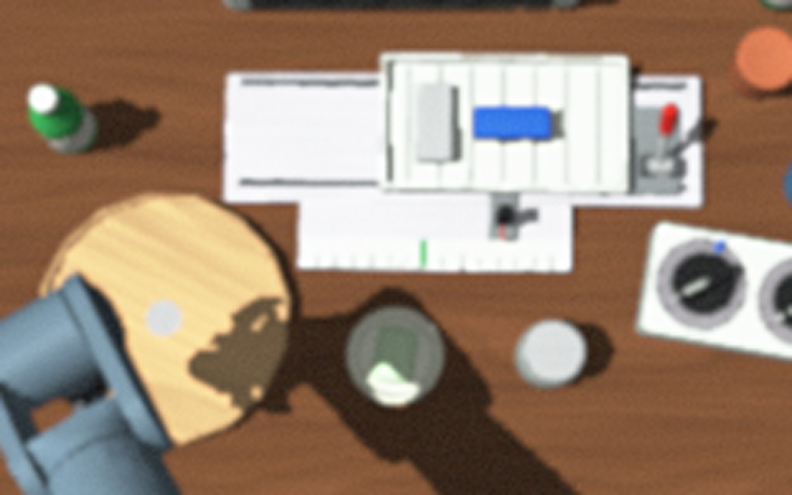

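The tin sits at (437,122) and the brush at (512,122) in the tray, and the caddy is empty apart from its hub. Carrying the bottle to the right end of the tray.

Request:
jog_arm:
  increments:
    - [[-0.221,0.126,0],0]
    - [[-0.221,0.126,0],0]
    - [[-0.221,0.126,0],0]
    - [[-0.221,0.126,0],0]
    - [[-0.221,0.126,0],0]

```text
time: 22.35
position: [445.7, 167.6, 169.8]
orientation: [[0.007, 1.0, -0.004], [1.0, -0.007, -0.0], [-0.0, -0.004, -1.0]]
ft_force: [0.1, -0.5, 0.1]
opening: 39.3
gripper_force: 25.4
```

Request:
jog_arm:
  increments:
    - [[-0.221,0.126,0],0]
    - [[-0.221,0.126,0],0]
    - [[-0.221,0.126,0],0]
    - [[-0.221,0.126,0],0]
    - [[-0.221,0.126,0],0]

```text
time: 22.77
position: [539.0, 1.3, 169.4]
orientation: [[0.008, 1.0, -0.004], [1.0, -0.008, 0.001], [0.001, -0.004, -1.0]]
ft_force: [0.5, 0.7, -0.4]
opening: 39.1
gripper_force: 25.4
```

Request:
jog_arm:
  increments:
    - [[-0.221,0.126,0],0]
    - [[-0.221,0.126,0],0]
    - [[-0.221,0.126,0],0]
    - [[-0.221,0.126,0],0]
    - [[-0.221,0.126,0],0]

```text
time: 23.18
position: [632.4, -164.8, 168.8]
orientation: [[0.008, 1.0, -0.004], [1.0, -0.008, 0.002], [0.002, -0.004, -1.0]]
ft_force: [0.7, 0.5, -0.7]
opening: 39.7
gripper_force: 25.4
```

Request:
jog_arm:
  increments:
    - [[0,0,0],0]
    - [[0,0,0.2],0]
    - [[0,0,0.25],0]
    - [[0,0,0.2],0]
    - [[0,0,0.05],0]

```text
time: 23.6
position: [627.6, -161.1, 58.3]
orientation: [[0.008, 1.0, -0.013], [1.0, -0.008, 0.006], [0.006, -0.013, -1.0]]
ft_force: [-1.3, 0.1, -0.5]
opening: 39.3
gripper_force: 25.5
```

Request:
jog_arm:
  increments:
    - [[0,0,0],0]
    - [[0,0,0],0]
    - [[0,0,0],0]
    - [[0,0,0],0]

```text
time: 23.93
position: [634.7, -164.2, 69.7]
orientation: [[0.007, 1.0, 0.004], [1.0, -0.007, -0.002], [-0.002, 0.004, -1.0]]
ft_force: [-0.3, -0.6, -0.8]
opening: 39.3
gripper_force: 25.5
```

```bash
python3 - <<'E'
from h import *
go(634,-164,51)
E
```

```text
t 23.93 pos [ 634.7 -164.2   69.7] yaw 1.563 j6 -0.42 shift units [ 0.002 -0.005  0.125]
```

Request:
jog_arm:
  increments:
    - [[0,0,0.05],0]
    - [[0,0,0.04],0]
    - [[0,0,0.03],0]
    - [[0,0,0],0]
    - [[0,0,0],0]

```text
time: 24.35
position: [633.5, -164.0, 50.2]
orientation: [[0.007, 1.0, 0.0], [1.0, -0.007, -0.001], [-0.001, 0.0, -1.0]]
ft_force: [-3.2, 0.5, 7.1]
opening: 39.1
gripper_force: 24.6
```

Request:
jog_arm:
  increments:
    - [[0,0,0.005],0]
    - [[0,0,0],0]
    - [[0,0,0],0]

```text
time: 24.6
position: [633.6, -164.1, 50.2]
orientation: [[0.007, 1.0, 0.0], [1.0, -0.007, -0.001], [-0.001, 0.0, -1.0]]
ft_force: [-4.4, 1.9, 10.1]
opening: 38.9
gripper_force: 24.8
```

Request:
jog_arm:
  increments:
    - [[0,0,-0.01],0]
    - [[0,0,0],0]
    - [[0,0,0],0]
    - [[0,0,0],0]
  fingers: 0.3

```text
time: 24.93
position: [632.8, -163.5, 49.2]
orientation: [[0.008, 1.0, -0.001], [1.0, -0.008, 0.0], [0.0, -0.001, -1.0]]
ft_force: [-1.0, 0.1, -0.2]
opening: 59.8
gripper_force: 0.0
```

Request:
jog_arm:
  increments:
    - [[0,0,-0.1],0]
    - [[0,0,-0.2],0]
    - [[0,0,-0.27],0]
    - [[0,0,-0.27],0]
    - [[0,0,-0.1],0]

```text
time: 25.35
position: [636.0, -164.8, 199.2]
orientation: [[0.007, 1.0, 0.01], [1.0, -0.007, -0.004], [-0.004, 0.01, -1.0]]
ft_force: [0.4, 0.6, 1.1]
opening: 59.5
gripper_force: 0.0
```

Request:
jog_arm:
  increments:
    - [[0.26,-0.27,0],0]
    - [[0.26,-0.2,0],0]
    - [[0,0,0],0]
    - [[0,0,0],0]

```text
time: 25.68
position: [576.9, -99.7, 191.2]
orientation: [[0.006, 1.0, -0.0], [1.0, -0.006, 0.0], [0.0, -0.0, -1.0]]
ft_force: [-0.6, -0.4, 1.0]
opening: 59.7
gripper_force: 0.0
```

```bash
python3 - <<'E'
from h import *
d=im("wrist");save(d,"w3.png");w=cloud(d)
for q in("clamp_tip","clamp_pivot","tray_floor","tin","brush","pill_bottle"):
    for r in cams.tip_of(q,"wrist")[:1]: print(q,round(r["score"],2),np.round(r["xyz"],1))
px=d["pixels"].astype(int);m=(px[...,0]>140)&(px[...,1]<70)&(px[...,2]<70)&(w[...,2]>60)&(w[...,2]<140)
p=w[m];print(len(p),p.mean(0),p.min(0),p.max(0))
go(676,-243,190)
E
```

```text
clamp_tip 0.62 [ 634.4 -240.6  115.6]
clamp_pivot 0.85 [ 592.4 -242.9   33.7]
tin 0.81 [639.8   5.5  26.1]
brush 0.64 [630.7 -79.5  25.1]
pill_bottle 0.61 [510.9  18.3  14.1]
1 [525.94800251 -62.82202695  74.30425046] [525.94800251 -62.82202695  74.30425046] [525.94800251 -62.82202695  74.30425046]
t 26.03 pos [ 578.8 -102.   191. ] yaw 1.562 j6 -0.36 shift units [-0.934  0.656  0.007]
```

View pics/w3.png

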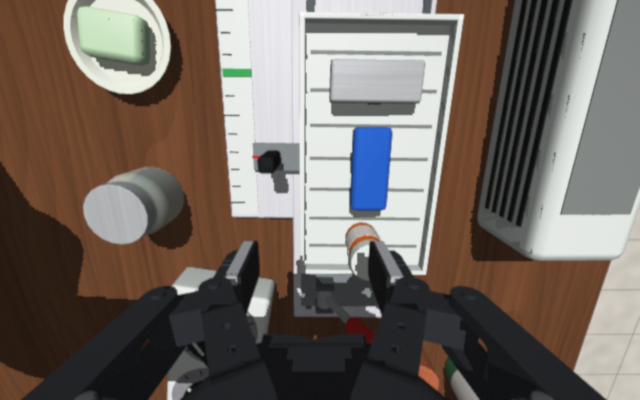

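The three things are in the tray: tin (377,80), brush (370,168), bottle standing (365,250). The green mark is at (237,73) and the pointer at (258,157). Now the lever, pushed with shut fingers from beyond it.

Request:
jog_arm:
  increments:
    - [[-0.234,0.164,0],0]
    - [[-0.234,0.164,0],0]
    - [[-0.234,0.164,0],0]
    - [[-0.234,0.164,0],0]
    - [[0,0.01,0],0]
  fingers: 1

```text
time: 26.45
position: [676.3, -245.2, 189.1]
orientation: [[0.013, 1.0, 0.001], [1.0, -0.013, -0.002], [-0.002, 0.001, -1.0]]
ft_force: [-0.6, -0.6, -1.4]
opening: 0.1
gripper_force: 0.0
```

Request:
jog_arm:
  increments:
    - [[0,0,0],0]
    - [[0,0,0.2],0]
    - [[0,0,0.2],0]
    - [[0,0,0.15],0]
    - [[0,0,0.08],0]

```text
time: 26.87
position: [672.1, -236.5, 92.5]
orientation: [[0.007, 1.0, -0.005], [1.0, -0.007, 0.003], [0.003, -0.005, -1.0]]
ft_force: [-1.0, -0.0, -0.5]
opening: -0.2
gripper_force: 0.0
```

Request:
jog_arm:
  increments:
    - [[0,0,0],0]
    - [[0,0,0],0]
    - [[0,0,0],0]

```text
time: 27.12
position: [675.5, -238.8, 98.7]
orientation: [[0.007, 1.0, 0.003], [1.0, -0.007, -0.002], [-0.002, 0.003, -1.0]]
ft_force: [-0.3, -0.6, 0.3]
opening: 0.3
gripper_force: 0.0
```

```bash
python3 - <<'E'
from h import *
go(578,-243,95); print(state()["opening"])
E
```

```text
t 27.12 pos [ 675.5 -238.8   98.7] yaw 1.564 j6 -0.49 shift units [-0.033 -0.65   0.023] 
0.2603502124572527
```

Request:
jog_arm:
  increments:
    - [[-0.02,-0.07,0.01],0]
    - [[0,-0.07,0.01],0]
    - [[0,-0.07,0],0]
    - [[0,-0.07,0],0]
    - [[0,-0.07,0],0]

```text
time: 27.53
position: [624.9, -242.5, 98.3]
orientation: [[0.007, 1.0, 0.009], [1.0, -0.007, -0.005], [-0.004, 0.009, -1.0]]
ft_force: [1.9, -0.6, 1.8]
opening: -0.2
gripper_force: 1.4
```

Request:
jog_arm:
  increments:
    - [[0,-0.07,0],0]
    - [[0,-0.07,0],0]
    - [[0,-0.06,0],0]

```text
time: 27.78
position: [593.6, -241.9, 96.9]
orientation: [[0.007, 1.0, 0.006], [1.0, -0.007, -0.003], [-0.003, 0.006, -1.0]]
ft_force: [2.6, 0.3, 0.5]
opening: -0.1
gripper_force: 1.2
```

Request:
jog_arm:
  increments:
    - [[0,-0.04,0],0]
    - [[0,-0.02,0],0]
    - [[0,0,0],0]

```text
time: 28.03
position: [582.8, -241.2, 94.2]
orientation: [[0.008, 1.0, 0.001], [1.0, -0.008, -0.001], [-0.001, 0.001, -1.0]]
ft_force: [1.2, -0.4, 0.5]
opening: -0.3
gripper_force: 0.6
```

Continue to the stop and watch the force.

Request:
jog_arm:
  increments:
    - [[0,-0.03,0],0]
    - [[0,-0.02,0],0]
    - [[0,0,0],0]

```text
time: 28.28
position: [574.7, -240.6, 92.9]
orientation: [[0.008, 1.0, -0.001], [1.0, -0.008, 0.0], [0.0, -0.001, -1.0]]
ft_force: [1.8, -1.3, 0.8]
opening: 0.2
gripper_force: 0.5
```

```bash
python3 - <<'E'
from h import *
d=im("scene")
for q in("clamp_tip","clamp_pivot"):
    for r in cams.tip_of(q,"scene")[:2]: print(q,round(r["score"],2),np.round(r["xyz"],1))
save(d,"s3.png",(160,130,320,250),4)
print(state()["ft_force"])
E
```

```text
clamp_tip 0.47 [ 543.7 -244.4  114.4]
clamp_tip 0.35 [ 592.9 -241.5   30.7]
clamp_pivot 0.84 [ 594.7 -246.3   31.5]
[-0.10759085 -0.01811771  0.89565844]
```

View pics/s3.png

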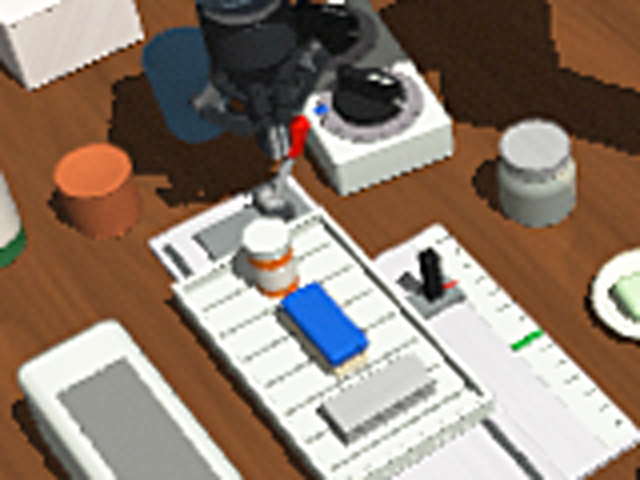

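The lever now leans towards the robot, at (298,135). One last nudge to the stop, then over to the post.

Request:
jog_arm:
  increments:
    - [[0,-0.03,0],0]
    - [[0,-0.02,0],0]
    - [[0,0,0],0]

```text
time: 28.68
position: [569.5, -241.0, 94.3]
orientation: [[0.008, 1.0, 0.006], [1.0, -0.008, -0.001], [-0.001, 0.006, -1.0]]
ft_force: [6.8, 0.9, 0.0]
opening: 0.1
gripper_force: 2.9
```

Request:
jog_arm:
  increments:
    - [[0,0.1,0],0]
    - [[0,0.05,-0.2],0]
    - [[0,0,-0.25],0]
    - [[0,0,-0.1],0]
    - [[0.2,0,0],0]
  fingers: 0.45

```text
time: 29.1
position: [592.7, -215.7, 181.6]
orientation: [[0.012, 1.0, 0.008], [1.0, -0.012, -0.007], [-0.006, 0.008, -1.0]]
ft_force: [0.9, -0.7, 0.7]
opening: 47.3
gripper_force: 0.0
```

Request:
jog_arm:
  increments:
    - [[0.22,-0.11,0],0]
    - [[0.22,-0.11,0],0]
    - [[0.22,-0.11,0],0]
    - [[0.22,-0.11,0],0]
    - [[0,0,0],0]

```text
time: 29.52
position: [521.7, -73.4, 174.3]
orientation: [[0.003, 1.0, -0.005], [1.0, -0.003, 0.003], [0.003, -0.005, -1.0]]
ft_force: [0.7, -1.0, -0.9]
opening: 47.1
gripper_force: 0.0
```

```bash
cat > mk.py <<'E'
from h import *
import sys
# green mark, red pointer, tray walls in the wrist view; along-rail offset
def mk(cam="wrist"):
    d=im(cam);w=cloud(d);px=d["pixels"].astype(int);z=w[...,2]
    reg=(w[...,0]>470)&(w[...,0]<525)&(z>5)&(z<40)
    g=reg&(px[...,1]>px[...,0]+50)&(px[...,1]>px[...,2]+30)
    r=reg&(px[...,0]>px[...,1]+60)&(px[...,0]>px[...,2]+60)
    G=w[g];P=w[r]
    print(cam,"green",len(G),G.mean(0).round(1),np.ptp(G,axis=0).round(1),"red",len(P),P.mean(0).round(1),np.ptp(P,axis=0).round(1))
    yaw=-0.008; u=np.array([-np.sin(yaw),np.cos(yaw)])
    print("along-rail mark-pointer",round(float((G.mean(0)-P.mean(0))[:2]@u),1))
    for q in("pointer","mark_line","post_top","clamp_tip"):
        for r in cams.tip_of(q,cam)[:1]: print(q,round(r["score"],2),np.round(r["xyz"],1))
    return d,w
E
python3 - <<'E'
from mk import *
d,w=mk();save(d,"w4.png")
mk("top")
z=w[...,2];m=(abs(w[...,0]-530)<25)&(abs(w[...,1]+72)<25)&(z>66)&(z<85);print("post",rect(w[m]))
m=(w[...,0]>545)&(w[...,0]<730)&(w[...,1]>-215)&(w[...,1]<70)&(z>36)&(z<44);print("walls",rect(w[m]))
go(529.5,-72,150)
E
```

```text
wrist green 206 [496.6  17.4  15.4] [28.7  6.9  4. ] red 42 [517.  -69.7  22.7] [15.1  2.9  2.8]
along-rail mark-pointer 87.0
pointer 0.71 [514.5 -75.2  22.6]
mark_line 0.8 [510.8  18.6  12.4]
post_top 0.75 [529.5 -70.5  72.1]mk.py:10: RuntimeWarning: Mean of empty slice.
  print(cam,"green",len(G),G.mean(0).round(1),np.ptp(G,axis=0).round(1),"red",len(P),P.mean(0).round(1),np.ptp(P,axis=0).round(1))
  ret = um.true_divide(
Traceback (most recent call last):
  File "mk.py", line 10, in mk
    print(cam,"green",len(G),G.mean(0).round(1),np.ptp(G,axis=0).round(1),"red",len(P),P.mean(0).round(1),np.ptp(P,axis=0).round(1))
                                                                                                          ~~~~~~^^^^^^^^^^
ValueError: zero-size array to reduction operation maximum which has no identity
```

View pics/w4.png

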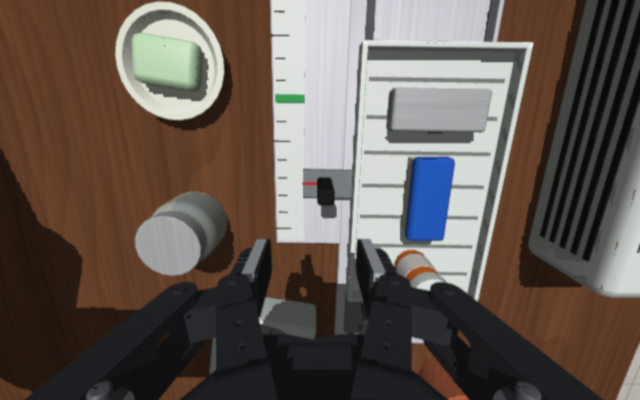

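The wrist view shows the mark at (290,99), the pointer at (310,184) and the post at (326,190), so the travel to go is about 87 mm. Lowering onto the post.

```bash
python3 - <<'E'
from h import *
go(529.5,-71.5,52,1.563)
E
```

```text
t 29.82 pos [525.9 -79.4 175.9] yaw 1.562 j6 -0.35 shift units [0.053 0.024 0.826] turn units -0.0003 | shift after turn [0.053 0.024 0.826]
```

Request:
jog_arm:
  increments:
    - [[0.053,0.024,0],0]
    - [[0,0,0.2],0]
    - [[0,0,0.2],0]
    - [[0,0,0.15],0]
    - [[0,0,0.05],0]

```text
time: 30.23
position: [527.0, -69.7, 81.8]
orientation: [[0.008, 1.0, -0.006], [1.0, -0.008, 0.002], [0.002, -0.006, -1.0]]
ft_force: [-0.3, 0.5, -0.5]
opening: 47.0
gripper_force: 0.0
```

Request:
jog_arm:
  increments:
    - [[0,0,0],0]
    - [[0,0,0],0]
    - [[0,0,0],0]

```text
time: 30.48
position: [530.7, -71.0, 87.6]
orientation: [[0.008, 1.0, 0.003], [1.0, -0.008, -0.001], [-0.001, 0.003, -1.0]]
ft_force: [0.3, -0.1, 0.2]
opening: 47.0
gripper_force: 0.0
```

```bash
python3 - <<'E'
from h import *
d=im("wrist");w=cloud(d);z=w[...,2]
m=(abs(w[...,0]-530)<25)&(abs(w[...,1]+72)<25)&(z>60)&(z<85);print("post",m.sum(),rect(w[m]) if m.sum()>4 else "")
go(529.5,-71.5,52,1.563)
E
```

```text
post 790 (array([532.9, -69.2]), 15.6, 15.6, 1.583)
t 30.53 pos [530.7 -71.   87.8] yaw 1.563 j6 -0.34 shift units [-0.003 -0.009  0.238] turn units 0.0 | shift after turn [-0.003 -0.008  0.238]
```

Request:
jog_arm:
  increments:
    - [[0.007,0.005,0.1],0]
    - [[0,0,0.09],0]
    - [[0,0,0.04],0]
    - [[0,0,0],0]
    - [[0,0,0],0]

```text
time: 30.95
position: [530.4, -69.6, 52.1]
orientation: [[0.008, 1.0, 0.001], [1.0, -0.008, -0.0], [-0.0, 0.001, -1.0]]
ft_force: [0.4, -0.3, 0.5]
opening: 46.9
gripper_force: 0.0
```

Request:
jog_arm:
  increments:
    - [[0,0,0],0]
    - [[0,0,0],0]
    - [[0,0,0],0]
    - [[0,0,0],0]
    - [[0,0,0],0]
  fingers: 1
  force: 40

```text
time: 31.37
position: [532.3, -69.7, 52.7]
orientation: [[0.008, 1.0, 0.006], [1.0, -0.008, -0.001], [-0.001, 0.006, -1.0]]
ft_force: [6.4, 0.6, -2.9]
opening: 15.2
gripper_force: 41.9
```

Request:
jog_arm:
  increments:
    - [[0.01,0,0],0]
    - [[0.03,0,0],0]
    - [[0.04,0,0],0]
    - [[0.04,0,0],0]
    - [[0.04,0,0],0]

```text
time: 31.78
position: [532.7, -46.5, 52.7]
orientation: [[0.008, 1.0, 0.007], [1.0, -0.008, -0.003], [-0.003, 0.007, -1.0]]
ft_force: [7.2, -2.4, -3.5]
opening: 15.1
gripper_force: 41.7
```

Request:
jog_arm:
  increments:
    - [[0.04,0,0],0]
    - [[0.04,0,0],0]
    - [[0.04,0,0],0]
    - [[0.04,0,0],0]
    - [[0.04,0,0],0]

```text
time: 32.2
position: [533.3, -16.4, 52.7]
orientation: [[0.008, 1.0, 0.007], [1.0, -0.008, -0.002], [-0.002, 0.007, -1.0]]
ft_force: [8.7, -3.5, -4.7]
opening: 14.8
gripper_force: 41.5
```

Request:
jog_arm:
  increments:
    - [[0.04,0,0],0]
    - [[0.04,0,0],0]
    - [[0.03,0,0],0]
    - [[0,0,0],0]
    - [[0,0,0],0]

```text
time: 32.62
position: [533.6, 1.1, 52.7]
orientation: [[0.008, 1.0, 0.008], [1.0, -0.008, -0.0], [-0.0, 0.008, -1.0]]
ft_force: [9.2, 3.0, -5.1]
opening: 15.1
gripper_force: 41.6
```

```bash
sed -i 's/r=reg&/r=(w[...,1]>-100)\&(w[...,0]>490)\&(w[...,0]<530)\&(z>10)\&(z<40)\&/; s/"red",len(P).*$/"red",len(P))\n    if len(P)==0: return d,w\n    print(P.mean(0).round(1),np.ptp(P,axis=0).round(1))/' mk.py; python3 - <<'E'
from mk import *
d,w=mk();mk("top");d,w=mk("scene")
print(state()["position"],state()["ft_force"])
E
```

```text
wrist green 433 [497.1  17.6  15.4] [29.8  7.8  3.3] red 90
[517.9   0.8  22.7] [14.8  3.3  2.9]
along-rail mark-pointer 16.7
pointer 0.63 [510.5  -1.4  20.7]
mark_line 0.64 [510.2  18.6  12.6]
post_top 0.67 [635.8  -5.8  -1.4]
clamp_tip 0.46 [631.3  -8.3  29.2]mk.py:10: RuntimeWarning: Mean of empty slice.
  print(cam,"green",len(G),G.mean(0).round(1),np.ptp(G,axis=0).round(1),"red",len(P))
  ret = um.true_divide(
Traceback (most recent call last):
  File "mk.py", line 10, in mk
    print(cam,"green",len(G),G.mean(0).round(1),np.ptp(G,axis=0).round(1),"red",len(P))
                                                ~~~~~~^^^^^^^^^^
ValueError: zero-size array to reduction operation maximum which has no identity
```

Request:
jog_arm:
  increments:
    - [[0.03,0,0],0]
    - [[0.03,0,0],0]
    - [[0.03,0,0],0]
    - [[0.02,0,0],0]
    - [[0,0,0],0]

```text
time: 33.33
position: [533.9, 17.2, 52.8]
orientation: [[0.008, 1.0, 0.008], [1.0, -0.008, -0.001], [-0.001, 0.008, -1.0]]
ft_force: [10.4, -0.4, -6.7]
opening: 15.1
gripper_force: 41.5
```

Request:
jog_arm:
  increments:
    - [[0,0,0],0]
    - [[0,0,0],0]
    - [[0,0,0],0]

```text
time: 33.58
position: [533.8, 17.3, 52.7]
orientation: [[0.008, 1.0, 0.008], [1.0, -0.008, -0.001], [-0.0, 0.008, -1.0]]
ft_force: [11.1, 0.3, -5.7]
opening: 14.9
gripper_force: 41.5
```

```bash
python3 - <<'E'
from mk import *
d,w=mk();save(d,"w5.png",(190,40,450,240),3);
E
```

```text
wrist green 390 [496.1  17.8  15.4] [27.7  7.5  3.6] red 91
[518.2  17.   22.8] [14.8  3.2  2.5]
along-rail mark-pointer 0.6
pointer 0.9 [511.3  16.8  20.9]
mark_line 0.65 [508.1  17.8  13.5]
post_top 0.96 [532.6  18.3  73.8]
```

View pics/w5.png

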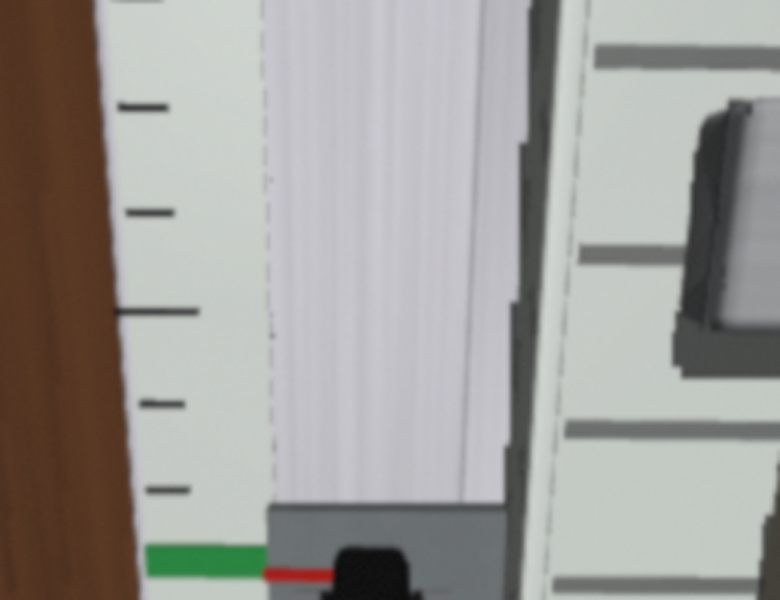

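In the crop the pointer at (300,575) sits low against the mark at (205,560). That is about what parallax from the raised bracket would give. I'll release and check it from directly above.

Request:
jog_arm:
  increments:
    - [[0,0,0],0]
    - [[0,0,0],0]
    - [[0,0,0],0]
    - [[0,0,0],0]
    - [[0,0,-0.1],0]
  fingers: 0.45

```text
time: 34.25
position: [528.1, 18.0, 63.8]
orientation: [[0.008, 1.0, -0.006], [1.0, -0.008, 0.001], [0.001, -0.006, -1.0]]
ft_force: [-0.2, -0.1, -1.0]
opening: 47.0
gripper_force: 0.0
```

Request:
jog_arm:
  increments:
    - [[0,0,-0.2],0]
    - [[0,0,-0.25],0]
    - [[-0.2,0,-0.2],0]
    - [[-0.25,0,0],0]
    - [[-0.05,0,0],0]

```text
time: 34.67
position: [531.7, -60.7, 166.4]
orientation: [[0.01, 1.0, 0.006], [1.0, -0.01, -0.003], [-0.003, 0.006, -1.0]]
ft_force: [0.4, -0.3, -1.3]
opening: 47.2
gripper_force: 0.0
```

Request:
jog_arm:
  increments:
    - [[0,0,0],0]
    - [[0,0,0],0]
    - [[0,0,0],0]

```text
time: 34.92
position: [529.2, -55.8, 162.1]
orientation: [[0.007, 1.0, -0.002], [1.0, -0.007, 0.001], [0.001, -0.002, -1.0]]
ft_force: [-0.2, 0.9, 0.1]
opening: 47.3
gripper_force: 0.0
```

```bash
python3 - <<'E'
from mk import *
d,w=mk();print(np.round(d["position"],1),np.round(d["orientation"],3).tolist());
go(507,-151,180,1.563)
E
```

```text
wrist green 188 [495.8  17.4  15.3] [27.   5.9  3.8] red 50
[517.9  17.   22.6] [13.6  2.9  3.1]
along-rail mark-pointer 0.2
pointer 0.74 [510.5  15.5  22.4]
mark_line 0.66 [510.6  16.7  13.4]
post_top 0.82 [532.9  16.   73.4]
clamp_tip 0.89 [ 539.2 -154.   111. ]
[530.4  19.2 305.7] [[1.0, -0.006, -0.004], [-0.007, -0.957, -0.291], [-0.002, 0.291, -0.957]]
t 35.17 pos [529.8 -56.  162.8] yaw 1.564 j6 -0.31 shift units [-0.634 -0.148 -0.115] turn units 0.0004 | shift after turn [-0.634 -0.147 -0.115]
```

Pointer and mark agree to 0.2 mm from directly above. Now relocking from the near side.

Request:
jog_arm:
  increments:
    - [[-0.22,-0.06,0],0]
    - [[-0.22,-0.06,0],0]
    - [[-0.215,-0.045,0],0]
    - [[0,0,0],0]
    - [[0,0,0],0]
  fingers: 1

```text
time: 35.58
position: [504.3, -155.8, 163.2]
orientation: [[0.01, 1.0, -0.0], [1.0, -0.01, 0.0], [0.0, -0.0, -1.0]]
ft_force: [0.6, 0.5, -0.4]
opening: 0.1
gripper_force: 0.0
```

Request:
jog_arm:
  increments:
    - [[0,0,0.15],0]
    - [[0,0,0.15],0]
    - [[0,0,0.1],0]
    - [[0,0,0.04],0]
    - [[0,0,0],0]

```text
time: 36.0
position: [503.6, -153.2, 95.5]
orientation: [[0.006, 1.0, -0.003], [1.0, -0.006, 0.002], [0.002, -0.003, -1.0]]
ft_force: [0.5, 0.3, 0.7]
opening: 0.1
gripper_force: 0.0
```

Request:
jog_arm:
  increments:
    - [[0,0,0],0]
    - [[0,0,0],0]

```text
time: 36.17
position: [505.5, -154.9, 98.5]
orientation: [[0.007, 1.0, 0.002], [1.0, -0.007, -0.001], [-0.001, 0.002, -1.0]]
ft_force: [-0.4, -0.7, 1.1]
opening: -0.2
gripper_force: 0.0
```

```bash
python3 - <<'E'
from h import *
go(602,-153,95,1.563)
E
```

```text
t 36.17 pos [ 505.5 -154.9   98.5] yaw 1.564 j6 -0.51 shift units [0.017 0.643 0.025] turn units 0.0003 | shift after turn [0.018 0.643 0.024]
```

Request:
jog_arm:
  increments:
    - [[0.013,0.07,0.01],0]
    - [[0,0.07,0.01],0]
    - [[0,0.07,0],0]
    - [[0,0.07,0],0]
    - [[0,0.07,0],0]

```text
time: 36.58
position: [558.3, -153.4, 94.8]
orientation: [[0.007, 1.0, -0.0], [1.0, -0.007, -0.0], [-0.0, -0.0, -1.0]]
ft_force: [-2.4, -0.1, 2.2]
opening: -0.1
gripper_force: 1.3
```

Request:
jog_arm:
  increments:
    - [[0,0.07,0],0]
    - [[0,0.07,0],0]
    - [[0,0.07,0],0]

```text
time: 36.83
position: [589.6, -153.6, 94.4]
orientation: [[0.007, 1.0, -0.001], [1.0, -0.007, -0.0], [-0.0, -0.001, -1.0]]
ft_force: [-4.6, -1.1, -0.4]
opening: -0.2
gripper_force: 1.8
```

Request:
jog_arm:
  increments:
    - [[0,0.04,0],0]
    - [[0,0.03,0],0]
    - [[0,0,0],0]

```text
time: 37.08
position: [599.8, -153.5, 93.9]
orientation: [[0.007, 1.0, 0.0], [1.0, -0.007, 0.0], [0.0, 0.0, -1.0]]
ft_force: [-0.6, -0.1, 0.2]
opening: -0.4
gripper_force: 0.0
```

Request:
jog_arm:
  increments:
    - [[0,0.03,0],0]
    - [[0,0.02,0],0]
    - [[0,0,0],0]

```text
time: 37.33
position: [606.9, -153.7, 94.2]
orientation: [[0.008, 1.0, 0.0], [1.0, -0.008, 0.0], [0.0, 0.0, -1.0]]
ft_force: [-2.1, -1.0, 0.2]
opening: -0.1
gripper_force: 0.5
```

Request:
jog_arm:
  increments:
    - [[0,0.03,0],0]
    - [[0,0.02,0],0]
    - [[0,0,0],0]

```text
time: 37.58
position: [611.3, -153.6, 93.8]
orientation: [[0.007, 1.0, -0.009], [1.0, -0.007, 0.001], [0.001, -0.009, -1.0]]
ft_force: [-15.9, 0.1, 5.7]
opening: -0.3
gripper_force: 8.3
```

```bash
python3 - <<'E'
from h import *
print(state()["ft_force"],state()["position"])
for c in("scene","top"):
    im(c)
    for q in("clamp_tip","clamp_pivot"):
        for r in cams.tip_of(q,c)[:1]: print(c,q,round(r["score"],2),np.round(r["xyz"],1))
E
```

```text
[-15.92582581   0.05182139   5.74885846] [ 611.25547723 -153.63775832   93.7863954 ]
scene clamp_tip 0.54 [ 644.3 -158.5  111. ]
scene clamp_pivot 0.91 [ 596.3 -155.9   29.1]
top clamp_pivot 0.73 [641.5  91.2  25.4]
```

Lever at the stop with 16 N. Retreating, then moving over the dials.

Request:
jog_arm:
  increments:
    - [[0,-0.12,0],0]
    - [[0,-0.05,-0.2],0]
    - [[0,-0.05,-0.25],0]
    - [[0,-0.1,-0.2],0]
    - [[-0.1,-0.2,0],0]
  fingers: 0.45

```text
time: 38.3
position: [541.7, -169.3, 200.9]
orientation: [[0.005, 1.0, 0.017], [1.0, -0.004, -0.007], [-0.007, 0.017, -1.0]]
ft_force: [1.3, -1.2, 0.7]
opening: 47.2
gripper_force: 0.0
```

Request:
jog_arm:
  increments:
    - [[-0.24,-0.1,0],0]
    - [[-0.24,-0.1,0],0]
    - [[-0.24,-0.1,0],0]
    - [[-0.24,-0.1,0],0]
    - [[-0.24,-0.1,0],0]

```text
time: 38.72
position: [459.7, -349.9, 193.2]
orientation: [[0.008, 1.0, 0.004], [1.0, -0.008, -0.003], [-0.003, 0.004, -1.0]]
ft_force: [0.8, -0.3, 0.8]
opening: 46.8
gripper_force: 0.0
```

Request:
jog_arm:
  increments:
    - [[-0.24,0,0],0]
    - [[0,0,0],0]
    - [[0,0,0],0]
    - [[0,0,0],0]

```text
time: 39.05
position: [459.9, -383.8, 192.3]
orientation: [[0.008, 1.0, 0.002], [1.0, -0.008, -0.001], [-0.001, 0.002, -1.0]]
ft_force: [-0.1, -0.1, 0.1]
opening: 46.7
gripper_force: 0.0
```

```bash
python3 - <<'E'
from mk import *
mk("scene")
d=im("wrist");save(d,"w6.png");w=cloud(d);print(d["position"])
for c in("wrist","top"):
  if c=="top": im(c)
  for q in("timer_centre","timer_pointer","blue_tick","heat_centre","heat_pointer","yellow_tick","clamp_tip","clamp_pivot"):
    for r in cams.tip_of(q,c)[:2]: print(c,q,round(r["score"],2),np.round(r["xyz"],1))
px=d["pixels"].astype(int);z=w[...,2]
reg=(w[...,0]>370)&(w[...,0]<530)&(w[...,1]<-210)&(w[...,1]>-460)&(z>40)&(z<100)
b=reg&(px[...,2]>px[...,0]+70)&(px[...,2]>120);y=reg&(px[...,0]>px[...,2]+80)&(px[...,1]>px[...,2]+60)
k=reg&(z>80)
for n,m in(("blue",b),("yellow",y)): print(n,m.sum(),w[m].mean(0).round(1) if m.any() else "")
for c in((455,-283),(434,-391)): blob(w,*c,80,100,45)
go(455,-283,190,1.563)
E
```

```text
scene green 14 [493.8  16.9  15.3] [23.9  7.   6.6] red 5
[517.7  18.8  23.9] [18.1 12.1 19.6]
along-rail mark-pointer -2.2
pointer 0.6 [508.3  13.6  19.4]
post_top 0.93 [533.6  16.8  77.1]
clamp_tip 0.64 [ 643.6 -157.7  107.7]
[ 460.53331936 -307.43029584  335.36629808]
wrist timer_centre 0.77 [ 455.7 -283.7   90.3]
wrist timer_pointer 0.6 [ 438.6 -242.7   65.6]
wrist blue_tick 0.59 [ 491.7 -300.4   62. ]
wrist heat_centre 0.84 [ 436.9 -389.9   90.6]
wrist heat_pointer 0.8 [ 413.6 -356.6   64.4]
wrist yellow_tick 0.59 [ 460.1 -421.2   64.8]
top timer_centre 0.82 [ 457.7 -282.8   90. ]
top timer_pointer 0.72 [ 442.6 -243.9   63.6]
top blue_tick 0.46 [641.  410.6  -2.2]
top heat_centre 0.93 [ 430.  -391.4   86.3]
top heat_centre 0.66 [ 6.409e+02 -2.000e+00  6.000e-01]
top heat_pointer 0.46 [ 588.1 -154.9   38.4]
top clamp_tip 0.74 [510.6  19.6  22.3]
top clamp_tip 0.73 [ 376.4 -121.1    1.4]
top clamp_pivot 0.63 [ 590.  -154.7   35.3]
blue 122 [ 497.4 -301.4   54.4]
yellow 93 [ 463.8 -425.8   54.3]
1299 top 89.8 (array([ 456. , -280.5]), 58.2, 13.8, 2.048)
976 top 89.7 (array([ 436.3, -388.5]), 58.0, 14.2, 2.118)
t 40.2 pos [ 459.3 -383.6  191.7] yaw 1.563 j6 -0.88 shift units [ 0.671 -0.034  0.012] turn units 0.0001 | shift after turn [ 0.671 -0.034  0.012]
```

View pics/w6.png

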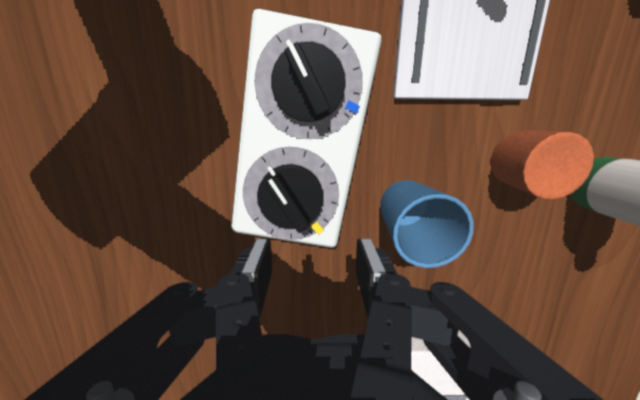

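The wrist view shows the timer dial at (307,82), its pointer up-left at (293,45) and the blue mark at (352,107). The heat dial is at (290,195), its pointer at (272,172) and the yellow mark at (318,228). The turns needed are about 2.48 rad for the timer and 3.04 rad for the heat dial.

Request:
jog_arm:
  increments:
    - [[0.23,-0.01,0],0]
    - [[0.23,-0.01,0],0]
    - [[0.22,-0.01,0],0]
    - [[0,0,0],-0.039]
    - [[0,0,0],-0.039]

```text
time: 40.62
position: [455.6, -279.8, 191.8]
orientation: [[-0.243, 0.97, 0.0], [0.97, 0.243, 0.0], [0.0, 0.0, -1.0]]
ft_force: [0.8, -1.1, 0.1]
opening: 47.0
gripper_force: 0.0
```

Request:
jog_arm:
  increments:
    - [[0,0,0],-0.039]
    - [[0,0,0],-0.036]
    - [[0,0,0.2],0]
    - [[0,0,0.2],0]
    - [[0,0,0.1],0]

```text
time: 41.03
position: [454.3, -280.4, 113.8]
orientation: [[-0.456, 0.89, -0.003], [0.89, 0.456, 0.003], [0.004, -0.001, -1.0]]
ft_force: [0.7, -0.1, -0.6]
opening: 47.2
gripper_force: 0.0
```

Request:
jog_arm:
  increments:
    - [[0,0,0],0]
    - [[0,0,0],0]
    - [[0,0,0],0]

```text
time: 41.28
position: [456.4, -282.4, 118.3]
orientation: [[-0.456, 0.89, 0.002], [0.89, 0.456, -0.002], [-0.002, 0.001, -1.0]]
ft_force: [-0.4, -0.2, 0.9]
opening: 46.9
gripper_force: 0.0
```

```bash
python3 - <<'E'
from h import *
d=im("wrist");w=cloud(d)
blob(w,456,-282,80,100,45)
for q in("timer_centre","timer_pointer","blue_tick"):
    for r in cams.tip_of(q,"wrist")[:1]: print(q,round(r["score"],2),np.round(r["xyz"],1))
go(456,-282,69,2.045)
E
```

```text
1718 top 89.6 (array([ 455.5, -280.1]), 57.6, 13.9, 2.049)
timer_centre 0.71 [ 453.2 -282.6   88.5]
timer_pointer 0.74 [ 440.9 -244.3   64.8]
blue_tick 0.58 [ 491.4 -301.1   63.4]
t 41.48 pos [ 456.3 -282.3  118.3] yaw 2.044 j6 -1.24 shift units [ 0.004 -0.001  0.328] turn units -0.0003 | shift after turn [ 0.003 -0.001  0.328]
```

Request:
jog_arm:
  increments:
    - [[0.006,0,0.12],0]
    - [[0,0,0.12],0]
    - [[0,0,0.06],0]
    - [[0,0,0.028],0]
    - [[0,0,0],0]

```text
time: 41.9
position: [454.9, -280.5, 67.0]
orientation: [[-0.456, 0.89, -0.001], [0.89, 0.456, 0.001], [0.001, -0.0, -1.0]]
ft_force: [-0.1, 0.1, -0.4]
opening: 46.5
gripper_force: 0.0
```

Request:
jog_arm:
  increments:
    - [[0,0,0],0]
    - [[0,0,0],0]
    - [[0,0,0],0]
    - [[0,0,0],0]
    - [[0,0,0],0]
  fingers: 1
  force: 40

```text
time: 42.32
position: [455.5, -281.5, 68.8]
orientation: [[-0.456, 0.89, 0.001], [0.89, 0.456, -0.002], [-0.002, -0.0, -1.0]]
ft_force: [-3.4, -1.0, 5.5]
opening: 13.3
gripper_force: 41.6
```

Request:
jog_arm:
  increments:
    - [[0,0,0],0.02]
    - [[0,0,0],0.039]
    - [[0,0,0],0.039]
    - [[0,0,0],0.039]
    - [[0,0,0],0.039]

```text
time: 42.73
position: [455.7, -281.5, 68.8]
orientation: [[0.085, 0.996, 0.001], [0.996, -0.085, -0.002], [-0.001, 0.001, -1.0]]
ft_force: [-1.9, 0.1, 5.6]
opening: 13.1
gripper_force: 41.6
```

Request:
jog_arm:
  increments:
    - [[0,0,0],0.039]
    - [[0,0,0],0.039]
    - [[0,0,0],0.039]
    - [[0,0,0],0.039]
    - [[0,0,0],0.039]

```text
time: 43.15
position: [455.9, -281.6, 68.8]
orientation: [[0.643, 0.766, 0.002], [0.766, -0.643, -0.002], [-0.0, 0.002, -1.0]]
ft_force: [-0.7, -0.0, 4.7]
opening: 12.9
gripper_force: 41.5
```

```bash
python3 - <<'E'
from h import *
go(456,-282,69,-0.44); s=state();print(s["ft_force"],s["torque"])
E
```

```text
t 43.15 pos [ 455.9 -281.6   68.8] yaw 0.872 j6 -0.07 shift units [-0.001  0.002 -0.001] turn units 0.4178 | shift after turn [ 0.002  0.002 -0.001]
[-0.71460995 -0.00875299  4.65455631] [-0.12515616  0.21385979  0.03824793]
```

Request:
jog_arm:
  increments:
    - [[0,0,0],0.039]
    - [[0,0,0],0.039]
    - [[0,0,0],0.039]
    - [[0,0,0],0.039]
    - [[0,0,0],0.039]

```text
time: 43.57
position: [455.9, -281.8, 68.8]
orientation: [[0.966, 0.257, 0.002], [0.257, -0.966, -0.002], [0.001, 0.003, -1.0]]
ft_force: [-1.1, -1.7, 4.1]
opening: 13.0
gripper_force: 41.4
```

Request:
jog_arm:
  increments:
    - [[0,0,0],0.039]
    - [[0,0,0],0.039]
    - [[0,0,0],0.039]
    - [[0,0,0],0.039]
    - [[0,0,0],0.039]

```text
time: 43.98
position: [455.9, -282.0, 68.8]
orientation: [[0.938, -0.345, 0.002], [-0.345, -0.938, -0.003], [0.003, 0.002, -1.0]]
ft_force: [-1.4, -1.4, 3.4]
opening: 13.2
gripper_force: 41.3
```

Request:
jog_arm:
  increments:
    - [[0,0,0],0.015]
    - [[0,0,0],0.009]
    - [[0,0,0],0]
    - [[0,0,0],0]

```text
time: 44.32
position: [455.9, -282.0, 68.8]
orientation: [[0.912, -0.409, 0.002], [-0.409, -0.912, -0.003], [0.003, 0.002, -1.0]]
ft_force: [-1.7, -1.8, 6.2]
opening: 13.1
gripper_force: 41.6
```

Request:
jog_arm:
  increments:
    - [[0,0,0],0]
    - [[0,0,0],0]
    - [[0,0,0],0]
    - [[0,0,-0.1],0]
    - [[0,0,-0.2],0]
  fingers: 0.45

```text
time: 44.73
position: [452.6, -278.0, 108.6]
orientation: [[0.912, -0.41, -0.007], [-0.41, -0.912, 0.007], [-0.009, -0.004, -1.0]]
ft_force: [-0.2, 0.2, -0.1]
opening: 46.7
gripper_force: 0.0
```

Request:
jog_arm:
  increments:
    - [[-0.2,0,-0.25],0]
    - [[-0.2,0,0],0]
    - [[-0.1,0,0],0]
    - [[0,0,0],0]
    - [[0,0,0],0]

```text
time: 45.15
position: [390.2, -251.3, 144.8]
orientation: [[0.912, -0.41, 0.0], [-0.41, -0.912, 0.0], [0.0, -0.0, -1.0]]
ft_force: [0.3, -0.1, 0.5]
opening: 46.5
gripper_force: 0.0
```

```bash
cat > dial.py <<'E'
from h import *
def dial(c,col,p0):
    d=im("wrist");w=cloud(d);px=d["pixels"].astype(int);z=w[...,2];c=np.array(c)
    r=np.hypot(w[...,0]-c[0],w[...,1]-c[1])
    if col=="blue": m=(r<60)&(z>40)&(z<72)&(px[...,2]>px[...,0]+60)
    else: m=(r<60)&(z>40)&(z<72)&(px[...,0]>px[...,2]+80)&(px[...,1]>px[...,2]+60)
    t=w[m]; k=(r<43)&(z>50)&(z<93)&(px.min(-1)>170); q=w[k]
    print("patch",len(t),t.mean(0).round(1),"angle",round(float(np.arctan2(*(t.mean(0)[:2]-c)[::-1])),3),"r",np.hypot(*(t.mean(0)[:2]-c)).round(1))
    if len(q): print("white",len(q),q.mean(0).round(1),"angle",round(float(np.arctan2(*(q.mean(0)[:2]-c)[::-1])),3))
    blob(w,*c,80,100,45)
    return d
E
python3 - <<'E'
from dial import *
d=dial((455.8,-281.6),"blue",0);save(d,"w7.png")
for q in("timer_centre","timer_pointer","blue_tick"):
    for r in cams.tip_of(q,"wrist")[:1]: print(q,round(r["score"],2),np.round(r["xyz"],1))
go(456,-281.6,110,-0.44);print(np.round(d["position"]))
E
```

```text
patch 204 [ 497.6 -301.5   54.6] angle -0.445 r 46.3
white 245 [ 473.8 -289.1   85.7] angle -0.396
1785 top 89.7 (array([ 456.3, -281.3]), 57.8, 13.9, 2.73)
timer_centre 0.94 [ 455.6 -284.4   91.4]
timer_pointer 0.97 [ 491.8 -295.7   68.2]
blue_tick 0.54 [382.4  45.1   1.6]
t 45.35 pos [ 391.  -252.   144.9] yaw -0.422 j6 1.18 shift units [0.476 0.003 0.232] turn units 0.0058 | shift after turn [ 0.476 -0.006  0.233]
[ 458. -281.  288.]
```

View pics/w7.png

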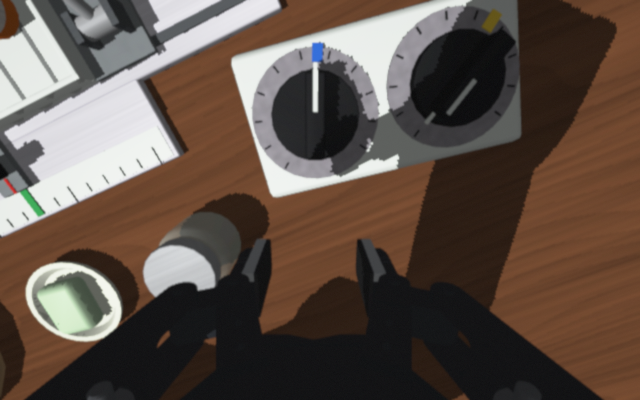

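The timer pointer line (316,62) nearly meets the blue mark (318,52), but it is short by about 0.03 rad. I'll regrip and trim it.

Request:
jog_arm:
  increments:
    - [[0.2,0,0],0]
    - [[0.2,0,0],0]
    - [[0.076,0.003,0.1],0]
    - [[0,0,0.15],0]
    - [[0,0,0],0]

```text
time: 45.77
position: [454.2, -279.8, 103.2]
orientation: [[0.912, -0.409, -0.006], [-0.409, -0.912, 0.006], [-0.008, -0.003, -1.0]]
ft_force: [-0.4, 0.8, -1.2]
opening: 46.9
gripper_force: 0.0
```

Request:
jog_arm:
  increments:
    - [[0,0,0.12],0]
    - [[0,0,0.1],0]
    - [[0,0,0.036],0]
    - [[0,0,0],0]
    - [[0,0,0],0]

```text
time: 46.18
position: [455.5, -281.5, 69.7]
orientation: [[0.912, -0.41, 0.0], [-0.41, -0.912, -0.0], [0.0, -0.0, -1.0]]
ft_force: [0.4, -0.7, 0.1]
opening: 47.4
gripper_force: 0.0
```

Request:
jog_arm:
  increments:
    - [[0,0,0],0]
    - [[0,0,0],0]
    - [[0,0,0],0]
    - [[0,0,0],0]
    - [[0,0,0],0]
  fingers: 1

```text
time: 46.6
position: [455.8, -282.0, 70.4]
orientation: [[0.912, -0.41, 0.001], [-0.41, -0.912, -0.001], [0.001, 0.001, -1.0]]
ft_force: [-1.3, 0.3, 6.4]
opening: 13.1
gripper_force: 41.7
```

Request:
jog_arm:
  increments:
    - [[0,0,0],0.005]
    - [[0,0,0],0.004]
    - [[0,0,0],0]
    - [[0,0,0],0]

```text
time: 46.93
position: [455.8, -282.0, 70.4]
orientation: [[0.9, -0.435, 0.001], [-0.435, -0.9, -0.001], [0.001, 0.001, -1.0]]
ft_force: [-1.8, 0.5, 6.7]
opening: 13.1
gripper_force: 41.8
```

Request:
jog_arm:
  increments:
    - [[0,0,0],0]
    - [[0,0,0],0]
    - [[0,0,0],0]
    - [[0,0,-0.1],0]
    - [[0,0,-0.2],0]
  fingers: 0.45

```text
time: 47.35
position: [452.8, -279.0, 110.6]
orientation: [[0.9, -0.436, -0.007], [-0.436, -0.9, 0.006], [-0.009, -0.003, -1.0]]
ft_force: [0.9, 0.3, 0.1]
opening: 46.6
gripper_force: 0.0
```

Request:
jog_arm:
  increments:
    - [[-0.2,0,-0.25],0]
    - [[-0.2,0,0],0]
    - [[-0.1,0,0],0]
    - [[0,0,0],0]
    - [[0,0,0],0]

```text
time: 47.77
position: [391.2, -250.3, 146.6]
orientation: [[0.9, -0.436, 0.0], [-0.436, -0.9, -0.0], [0.001, 0.0, -1.0]]
ft_force: [0.4, -0.0, 0.2]
opening: 47.0
gripper_force: 0.0
```

```bash
python3 - <<'E'
from dial import *
d=dial((455.9,-281.8),"blue",0)
px=d["pixels"].astype(int)
P=px[30:180,240:400]
b=(P[...,2]>P[...,0]+60);v,u=np.nonzero(b);print("blue px",u.mean()+240,v.mean()+30)
wh=(P.min(-1)>170);wh[:, :60]=0;wh[:,95:]=0;wh[:28]=0;wh[90:]=0
v,u=np.nonzero(wh)
for r in range(28,90,6):
    s=u[(v>=r)&(v<r+6)]
    if len(s): print(r+32,s.mean().round(2)+240,len(s))
go(436.3,-389.5,110,2.118)
E
```

```text
patch 204 [ 497.7 -301.5   54.6] angle -0.439 r 46.2
white 243 [ 473.5 -289.7   85.9] angle -0.419
1742 top 89.8 (array([ 456.5, -281.4]), 57.8, 14.0, 2.699)
blue px 313.9560975609756 52.91707317073171
60 314.0 3
66 313.83 30
72 313.86 28
78 314.0 30
84 314.0 30
90 314.0 30
96 314.0 30
102 314.0 30
108 314.0 30
114 314.0 3
t 47.82 pos [ 391.7 -250.6  146.7] yaw -0.451 j6 1.21 shift units [0.671 0.704 0.245] turn units -0.8177 | shift after turn [-0.945 -0.228  0.245]
```

The timer is exact: mark and pointer line are both at column 314. Now the heat dial.

Request:
jog_arm:
  increments:
    - [[0.168,0.176,0],0]
    - [[0.168,0.176,0],0]
    - [[0.168,0.176,0],0]
    - [[0.167,0.176,0],0]
    - [[0,0,0],-0.039]

```text
time: 48.23
position: [437.8, -395.4, 146.0]
orientation: [[0.946, -0.323, 0.001], [-0.323, -0.946, -0.002], [0.002, 0.002, -1.0]]
ft_force: [-0.9, 1.1, 0.0]
opening: 47.2
gripper_force: 0.0
```

Request:
jog_arm:
  increments:
    - [[0,0,0],-0.039]
    - [[0,0,0],-0.039]
    - [[0,0,0],-0.039]
    - [[0,0,0],-0.039]
    - [[0,0,0],-0.039]

```text
time: 48.65
position: [436.8, -389.9, 145.8]
orientation: [[0.958, 0.287, -0.0], [0.287, -0.958, 0.001], [-0.0, -0.001, -1.0]]
ft_force: [-0.1, -0.4, -0.1]
opening: 47.2
gripper_force: 0.0
```

Request:
jog_arm:
  increments:
    - [[0,0,0],-0.039]
    - [[0,0,0],-0.039]
    - [[0,0,0],-0.039]
    - [[0,0,0],-0.039]
    - [[0,0,0],-0.039]

```text
time: 49.07
position: [436.8, -389.8, 145.9]
orientation: [[0.619, 0.786, -0.0], [0.786, -0.619, 0.001], [0.0, -0.001, -1.0]]
ft_force: [-0.5, 0.0, -0.3]
opening: 46.7
gripper_force: 0.0
```

Request:
jog_arm:
  increments:
    - [[0,0,0],-0.039]
    - [[0,0,0],-0.039]
    - [[0,0,0],-0.039]
    - [[0,0,0],-0.039]
    - [[0,0,0],-0.039]

```text
time: 49.48
position: [436.8, -389.8, 145.9]
orientation: [[0.055, 0.999, -0.0], [0.999, -0.055, 0.001], [0.001, -0.0, -1.0]]
ft_force: [0.7, 0.2, -0.3]
opening: 47.0
gripper_force: 0.0
```

Request:
jog_arm:
  increments:
    - [[0,0,0],-0.039]
    - [[0,0,0],-0.039]
    - [[0,0,0],-0.039]
    - [[0,0,0],-0.039]
    - [[0,0,0],-0.036]

```text
time: 49.9
position: [436.8, -389.8, 145.9]
orientation: [[-0.521, 0.853, -0.0], [0.853, 0.521, 0.001], [0.001, 0.0, -1.0]]
ft_force: [0.2, 0.3, 0.1]
opening: 47.2
gripper_force: 0.0
```

Request:
jog_arm:
  increments:
    - [[0,0,0.1],0]
    - [[0,0,0.1],0]
    - [[0,0,0],0]
    - [[0,0,0],0]

```text
time: 50.23
position: [436.1, -389.1, 115.3]
orientation: [[-0.516, 0.856, -0.002], [0.856, 0.516, 0.002], [0.003, -0.0, -1.0]]
ft_force: [-0.2, -0.0, 0.7]
opening: 47.1
gripper_force: 0.0
```

```bash
python3 - <<'E'
from dial import *
d=dial((436,-389.5),"yellow",0)
go(436.3,-389.5,69,2.118)
E
```

```text
patch 0 [nan nan nan] angle nan r nan
white 251 [ 425.3 -371.4   83.4] angle 2.105
1755 top 89.6 (array([ 435.9, -388.8]), 58.4, 13.9, 2.104)
t 50.28 pos [ 436.5 -389.6  116.4] yaw 2.113 j6 -1.46 shift units [ 0.001 -0.001  0.316] turn units -0.0015 | shift after turn [ 0.001 -0.001  0.316]dial.py:8: RuntimeWarning: Mean of empty slice.
  print("patch",len(t),t.mean(0).round(1),"angle",round(float(np.arctan2(*(t.mean(0)[:2]-c)[::-1])),3),"r",np.hypot(*(t.mean(0)[:2]-c)).round(1))
  ret = um.true_divide(
```

Request:
jog_arm:
  increments:
    - [[0,0,0.12],0]
    - [[0,0,0.12],0]
    - [[0,0,0.06],0]
    - [[0,0,0.012],0]
    - [[0,0,0],0]

```text
time: 50.7
position: [436.1, -389.4, 70.0]
orientation: [[-0.516, 0.857, -0.0], [0.857, 0.516, 0.0], [0.0, -0.0, -1.0]]
ft_force: [1.0, -0.1, 0.3]
opening: 47.3
gripper_force: 0.0
```

Request:
jog_arm:
  increments:
    - [[0,0,0],0]
    - [[0,0,0],0]
    - [[0,0,0],0]
    - [[0,0,0],0]
    - [[0,0,0],0]
  fingers: 1

```text
time: 51.12
position: [436.1, -390.3, 71.4]
orientation: [[-0.516, 0.856, 0.0], [0.856, 0.516, -0.002], [-0.002, -0.001, -1.0]]
ft_force: [-3.6, -0.6, 5.5]
opening: 13.1
gripper_force: 41.7
```

Request:
jog_arm:
  increments:
    - [[0,0,0],0.019]
    - [[0,0,0],0.039]
    - [[0,0,0],0.039]
    - [[0,0,0],0.039]
    - [[0,0,0],0.039]

```text
time: 51.53
position: [436.0, -390.4, 71.4]
orientation: [[0.013, 1.0, 0.0], [1.0, -0.013, -0.002], [-0.002, 0.0, -1.0]]
ft_force: [-4.1, -0.3, 6.9]
opening: 12.8
gripper_force: 41.8
```

Request:
jog_arm:
  increments:
    - [[0,0,0],0.039]
    - [[0,0,0],0.039]
    - [[0,0,0],0.039]
    - [[0,0,0],0.039]
    - [[0,0,0],0.039]

```text
time: 51.95
position: [435.8, -390.4, 71.4]
orientation: [[0.586, 0.811, -0.0], [0.811, -0.586, -0.002], [-0.002, 0.001, -1.0]]
ft_force: [-5.1, -0.7, 6.7]
opening: 13.1
gripper_force: 41.8
```

Request:
jog_arm:
  increments:
    - [[0,0,0],0.039]
    - [[0,0,0],0.039]
    - [[0,0,0],0.039]
    - [[0,0,0],0.039]
    - [[0,0,0],0.039]

```text
time: 52.37
position: [435.7, -390.2, 71.3]
orientation: [[0.945, 0.326, -0.001], [0.326, -0.945, -0.002], [-0.001, 0.001, -1.0]]
ft_force: [-6.6, 0.7, 7.4]
opening: 12.7
gripper_force: 41.9
```

Request:
jog_arm:
  increments:
    - [[0,0,0],0.039]
    - [[0,0,0],0.039]
    - [[0,0,0],0.039]
    - [[0,0,0],0.039]
    - [[0,0,0],0.039]

```text
time: 52.78
position: [435.7, -390.1, 71.3]
orientation: [[0.961, -0.276, -0.001], [-0.276, -0.961, -0.001], [-0.001, 0.001, -1.0]]
ft_force: [-6.0, 1.0, 8.1]
opening: 12.8
gripper_force: 42.0
```

```bash
python3 - <<'E'
from h import *
go(436.3,-389.5,69,-0.90); s=state();print(s["ft_force"])
E
```

```text
t 52.78 pos [ 435.7 -390.1   71.3] yaw -0.28 j6 0.93 shift units [ 0.003 -0.005  0.016] turn units 0.1973 | shift after turn [-0.    -0.006  0.016]
[-6.00625914  1.01748726  8.06305888]
```

Request:
jog_arm:
  increments:
    - [[0,0,0],0.039]
    - [[0,0,0],0.039]
    - [[0,0,0],0.039]
    - [[0,0,0],0.039]
    - [[0,0,0],0.035]

```text
time: 53.2
position: [435.7, -389.9, 71.3]
orientation: [[0.637, -0.771, -0.001], [-0.771, -0.637, -0.001], [0.0, 0.001, -1.0]]
ft_force: [-4.6, 1.6, 7.0]
opening: 13.1
gripper_force: 42.0
```

Request:
jog_arm:
  increments:
    - [[0,0,0],0]
    - [[0,0,0],0]

```text
time: 53.37
position: [435.7, -389.9, 71.3]
orientation: [[0.641, -0.767, -0.001], [-0.767, -0.641, -0.001], [-0.0, 0.001, -1.0]]
ft_force: [-5.0, 1.7, 7.7]
opening: 13.0
gripper_force: 42.0
```

Request:
jog_arm:
  increments:
    - [[0,0,0],0]
    - [[0,0,0],0]
    - [[0,0,0],0]
    - [[0,0,-0.1],0]
    - [[0,0,-0.2],0]
  fingers: 0.45

```text
time: 53.78
position: [434.1, -386.6, 111.1]
orientation: [[0.641, -0.767, -0.005], [-0.767, -0.641, 0.007], [-0.009, -0.001, -1.0]]
ft_force: [0.2, -0.8, -0.1]
opening: 47.1
gripper_force: 0.0
```

Request:
jog_arm:
  increments:
    - [[-0.2,0,-0.2],0]
    - [[-0.2,0,0],0]
    - [[-0.1,0,0],0]
    - [[0,0,0],0]
    - [[0,0,0],0]

```text
time: 54.2
position: [388.3, -332.0, 144.4]
orientation: [[0.641, -0.767, 0.001], [-0.767, -0.641, -0.0], [0.001, -0.0, -1.0]]
ft_force: [0.8, -0.0, 0.6]
opening: 46.8
gripper_force: 0.0
```

```bash
python3 - <<'E'
from dial import *
d=dial((435.8,-390),"yellow",0);save(d,"w8.png",(220,20,420,170),4)
px=d["pixels"].astype(int)
y=(px[...,0]>px[...,2]+80)&(px[...,1]>px[...,2]+60);y[200:]=0;y[:,:240]=0;y[:,400:]=0
v,u=np.nonzero(y);print("yellow px",u.mean(),v.mean(),len(u))
for q in("heat_centre","heat_pointer","yellow_tick"):
    for r in cams.tip_of(q,"wrist")[:1]: print(q,round(r["score"],2),np.round(r["xyz"],1))
go(435.8,-390,110)
E
```

```text
patch 189 [ 465.  -426.6   54.7] angle -0.897 r 46.9
white 111 [ 449.6 -405.3   89.6] angle -0.836
1801 top 89.8 (array([ 436.2, -389.8]), 57.8, 13.7, 2.258)
yellow px 316.83684210526314 46.27368421052632 190
heat_centre 0.6 [ 433.1 -391.9   91.8]
heat_pointer 0.61 [ 457.7 -420.2   63.7]
yellow_tick 0.48 [ 461.9 -423.3   66.8]
t 54.4 pos [ 388.7 -332.9  144.3] yaw -0.875 j6 1.52 shift units [0.493 0.003 0.229]
```

View pics/w8.png

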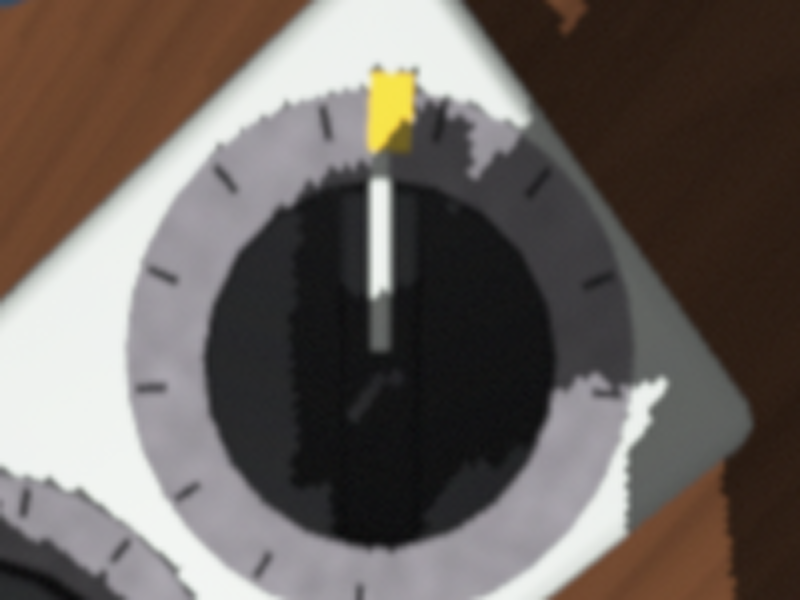

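The heat pointer line (379,250 in the crop) is short of the yellow mark's middle (390,110) by about 0.03 rad. Trimming the same way.

Request:
jog_arm:
  increments:
    - [[0.2,0,0],0]
    - [[0.2,0,0],0]
    - [[0.093,0.003,0.1],0]
    - [[0,0,0.15],0]
    - [[0,0,0],0]

```text
time: 54.82
position: [434.2, -388.0, 102.3]
orientation: [[0.641, -0.768, -0.005], [-0.768, -0.641, 0.006], [-0.008, -0.0, -1.0]]
ft_force: [-0.7, 0.9, -1.9]
opening: 47.1
gripper_force: 0.0
```

Request:
jog_arm:
  increments:
    - [[0,0,0.12],0]
    - [[0,0,0.09],0]
    - [[0,0,0.03],0]
    - [[0,0,0],0]
    - [[0,0,0],0]

```text
time: 55.23
position: [435.4, -389.2, 71.2]
orientation: [[0.641, -0.767, -0.0], [-0.767, -0.641, 0.0], [-0.0, -0.0, -1.0]]
ft_force: [-0.2, -0.5, -0.1]
opening: 47.1
gripper_force: 0.0
```

Request:
jog_arm:
  increments:
    - [[0,0,0],0]
    - [[0,0,0],0]
    - [[0,0,0],0]
    - [[0,0,0],0]
    - [[0,0,0],0]
  fingers: 1

```text
time: 55.65
position: [435.7, -389.8, 72.0]
orientation: [[0.641, -0.767, 0.001], [-0.767, -0.641, -0.001], [0.001, 0.0, -1.0]]
ft_force: [-1.9, 0.9, 6.2]
opening: 12.8
gripper_force: 41.5
```

Request:
jog_arm:
  increments:
    - [[0,0,0],0.005]
    - [[0,0,0],0.005]
    - [[0,0,0],0]
    - [[0,0,0],0]

```text
time: 55.98
position: [435.7, -389.8, 72.0]
orientation: [[0.617, -0.787, 0.001], [-0.787, -0.617, -0.001], [0.001, 0.0, -1.0]]
ft_force: [-1.7, 0.8, 6.2]
opening: 12.9
gripper_force: 41.6
```

Request:
jog_arm:
  increments:
    - [[0,0,0],0]
    - [[0,0,0],0]
    - [[0,0,0],0]
    - [[0,0,-0.1],0]
    - [[0,0,-0.2],0]
  fingers: 0.45

```text
time: 56.4
position: [433.2, -386.5, 111.9]
orientation: [[0.617, -0.787, -0.006], [-0.787, -0.617, 0.008], [-0.009, -0.0, -1.0]]
ft_force: [0.1, -0.3, -1.2]
opening: 47.0
gripper_force: 0.0
```

Request:
jog_arm:
  increments:
    - [[-0.2,0,-0.2],0]
    - [[-0.2,0,0],0]
    - [[-0.1,0,0],0]
    - [[0,0,0],0]
    - [[0,0,0],0]

```text
time: 56.82
position: [389.3, -330.4, 145.3]
orientation: [[0.617, -0.787, 0.0], [-0.787, -0.617, -0.0], [0.0, -0.0, -1.0]]
ft_force: [0.3, -0.6, 0.5]
opening: 46.7
gripper_force: 0.0
```

```bash
python3 - <<'E'
from dial import *
from mk import mk
d=dial((435.8,-390),"yellow",0)
px=d["pixels"].astype(int)
y=(px[...,0]>px[...,2]+80)&(px[...,1]>px[...,2]+60);y[200:]=0;y[:,:240]=0;y[:,400:]=0
v,u=np.nonzero(y);print("yellow px",u.mean(),v.mean(),len(u))
P=px.min(-1)>150
for r in(65,75,85,90): print(r,np.nonzero(P[r,295:335])[0].mean()+295)
d,w=mk("scene")
for q in("clamp_tip","clamp_pivot","tin","brush","pill_bottle","soap_dish","lotion","rinse_mug","cotton_jar","candle"):
    for r in cams.tip_of(q,"scene")[:1]: print(q,round(r["score"],2),np.round(r["xyz"],1))
d=im("top");save(d,"t9.png",(230,80,480,250),3.2)
print(state()["time"],state()["ft_force"])
E
```

```text
patch 197 [ 465.  -426.6   54.5] angle -0.897 r 46.9
white 127 [ 449.5 -406.6   89.6] angle -0.88
1811 top 89.8 (array([ 436.2, -389.7]), 57.9, 13.8, 2.225)
yellow px 314.0353535353535 45.686868686868685 198
65 314.0
75 313.5
85 313.5
90 313.5
scene green 14 [494.   17.1  15.7] [26.9 10.3  7.6] red 5
[517.6  18.6  23.7] [16.2  9.3 13.5]
along-rail mark-pointer -1.7
pointer 0.93 [509.3  16.7  22.6]
post_top 0.7 [534.3  16.1  79.6]
clamp_tip 0.57 [ 641.9 -158.   110.7]
clamp_tip 0.57 [ 641.9 -158.   110.7]
clamp_pivot 0.58 [ 594.3 -160.3   30.7]
tin 0.9 [639.3  90.1  21. ]
brush 0.53 [637.6 -23.   25.3]
pill_bottle 0.62 [171.3 313.4   3.7]
soap_dish 0.18 [633.3 -21.9  24.1]
lotion 0.64 [638.2 412.8   0.7]
rinse_mug 0.88 [ 573.1 -413.1   -1.6]
cotton_jar 0.73 [ 378.3 -119.4    1.8]
candle 0.64 [ 702.7 -364.3    1.5]
57.6667 [ 0.64258711 -0.3179351   0.13939053]
```

View pics/t9.png

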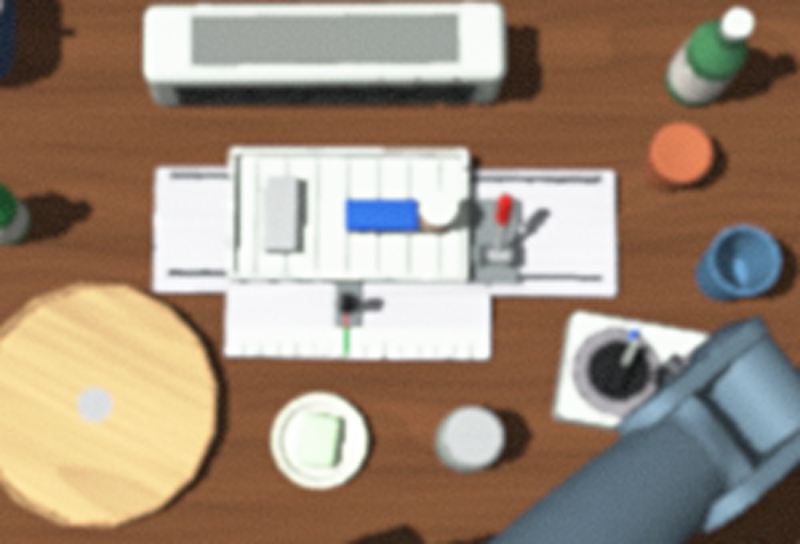

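The top view shows the heat arm over the box, the lever home at (505,208), and the pointer (346,322) over the green mark (347,340). The brush at (383,215) has been knocked up against the bottle at (438,205). I'll check that it lies flat and see the tray from close by.

Request:
jog_arm:
  increments:
    - [[0,0,-0.2],-0.039]
    - [[0,0,-0.1],-0.039]
    - [[0,0,0],-0.039]
    - [[0,0,0],-0.039]
    - [[0,0,0],-0.039]

```text
time: 58.08
position: [389.5, -330.8, 190.9]
orientation: [[0.959, -0.283, 0.001], [-0.283, -0.959, -0.001], [0.001, 0.001, -1.0]]
ft_force: [0.9, -0.2, -0.9]
opening: 46.9
gripper_force: 0.0
```

Request:
jog_arm:
  increments:
    - [[0,-0.2,0],-0.039]
    - [[0,-0.2,0],-0.039]
    - [[0,-0.2,0],-0.039]
    - [[0,-0.2,0],-0.039]
    - [[0,-0.2,0],-0.039]

```text
time: 58.5
position: [396.6, -181.7, 190.4]
orientation: [[0.948, 0.32, 0.0], [0.32, -0.948, 0.0], [0.0, 0.0, -1.0]]
ft_force: [0.0, 0.9, 0.6]
opening: 46.6
gripper_force: 0.0
```

Request:
jog_arm:
  increments:
    - [[0.1,-0.05,0],-0.039]
    - [[0.1,0,0],-0.039]
    - [[0.1,0,0],-0.039]
    - [[0.1,0,0],-0.039]
    - [[0,0,0],0]

```text
time: 58.92
position: [447.5, -146.2, 190.6]
orientation: [[0.687, 0.727, 0.001], [0.727, -0.687, 0.0], [0.001, 0.0, -1.0]]
ft_force: [-0.3, -0.2, -1.2]
opening: 46.8
gripper_force: 0.0
```

```bash
python3 - <<'E'
from mk import *
go(529,-56,180,1.563)
try:
    d,w=mk()
except Exception as e: print(e); d=im("wrist"); w=cloud(d)
save(d,"w9.png")
z=w[...,2];px=d["pixels"].astype(int);m=(px[...,2]>px[...,0]+80)&(w[...,0]>560)&(w[...,0]<710)&(z>25)
p=w[m]
if len(p): t=np.percentile(p[:,2],95);print("brush top",np.percentile(p[:,2],[5,50,95]),rect(p[p[:,2]>t-8]))
E
```

```text
t 58.92 pos [ 447.5 -146.2  190.6] yaw 0.814 j6 0.2 shift units [ 0.81  -0.018  0.071] turn units -0.2384 | shift after turn [0.605 0.539 0.071]
wrist green 243 [496.5  17.4  15.3] [28.1  8.4  4.7] red 65
[518.8  16.9  23. ] [15.6  3.8  4.3]
along-rail mark-pointer 0.3
pointer 0.96 [512.2  14.7  22.4]
mark_line 0.74 [507.9  14.3  13. ]
clamp_tip 0.66 [ 640.4 -157.4  113.9]
brush top [89.27220616 90.45817582 91.51043459] (array([ 584.9, -415.4]), 74.9, 49.3, 1.566)
```

View pics/w9.png

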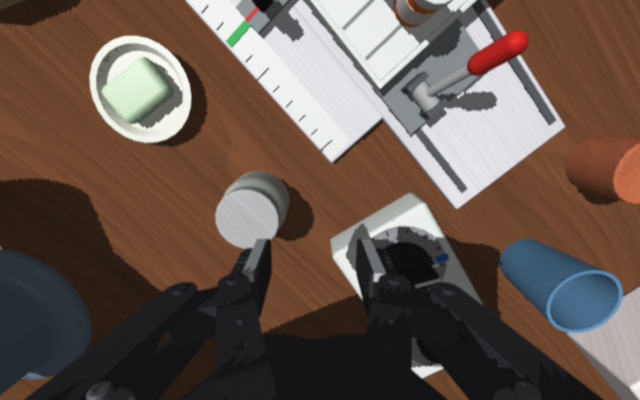

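Pointer at the mark (0.3 mm) and the lever is home, leaning away at (500,50). Last check is the heights of the things in the tray.

```bash
python3 - <<'E'
from h import *
for c in("top","scene"):
    d=im(c);w=cloud(d);z=w[...,2];px=d["pixels"].astype(int)
    m=(px[...,2]>px[...,0]+60)&(w[...,0]>560)&(w[...,0]<710)&(w[...,1]>-130)&(w[...,1]<150)&(z>25)
    p=w[m];t=np.percentile(p[:,2],80);q=p[p[:,2]>t-7];A=np.c_[q[:,:2]-q[:,:2].mean(0),np.ones(len(q))]
    print(c,"brush",len(p),rect(q),"plane",np.linalg.lstsq(A,q[:,2],rcond=None)[0].round(3))
    m=(abs(w[...,0]-634)<60)&(w[...,1]>-125)&(w[...,1]<-30)&(z>70)&(z<110);print("bottle",m.sum(),np.percentile(w[m][:,2],90).round(1),rect(w[m]))
    blob(w,635,90,42,70,50)
E
```

```text
top brush 228 (array([631.5, -21.6]), 79.2, 35.4, 1.567) plane [-1.0000e-02 -2.3000e-02  5.9444e+01]
bottle 106 93.4 (array([633.2, -81.8]), 45.6, 38.2, 0.602)
237 top 53.9 (array([635. ,  89.9]), 85.6, 36.2, 3.141)
scene brush 245 (array([634.1, -19.7]), 88.0, 36.6, 1.6) plane [-1.0000e-02  6.0000e-03  6.0189e+01]
bottle 127 92.9 (array([634.6, -82.1]), 39.3, 36.7, 1.685)
315 top 53.0 (array([638.1,  92.8]), 88.6, 40.1, 3.13)
```

```bash
python3 -c "
from h import *
print(order.finish_job())"
```

```text
the job is handed in; nothing more can be done
None
```

The job is handed in: the tin, brush and pill bottle are in the tray (the pumice wasn't there), the pointer was within about 0.3 mm of the green mark with the lever relocked home, and both dials are on their marks; the brush got knocked against the bottle along the way, but it lies flat and the bottle still stands.

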